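# Draw the mandrels and sort the turned mill bodies

### The job

Some of the turned mill bodies still have a steel mandrel in the bore: draw each mandrel straight up and out, without lifting or tipping the body along with it, and stand the mandrel in a well of the dark rack. Then stand every mill body upright: plain ones in the plywood tray, those with a tag jutting from the rim in the black tray, and leave the other things on the bench where they are.

Things in the scene. Friction and masses are not known exactly. Their poses are not given: they have to be found in the camera images.
- mill_plain_a: Turned pale-wood pepper mill body, upright round tube 54 mm in diameter, 100 mm tall, 0.3 kg, loose on the bench. Bore open at the top, 28 mm wide, 80 mm deep, solid below. Origin: centre of its underside; z up along the bore. Plain rim, no tag: a good one.
- mill_plain_b: Turned pale-wood pepper mill body, upright round tube 54 mm in diameter, 100 mm tall, 0.3 kg, loose on the bench. Bore open at the top, 28 mm wide, 80 mm deep, solid below. Origin: centre of its underside; z up along the bore. Plain rim, no tag: a good one.
- mill_tagged_a: Turned pale-wood pepper mill body, upright round tube 54 mm in diameter, 100 mm tall, 0.3 kg, loose on the bench. Bore open at the top, 28 mm wide, 80 mm deep, solid below. Origin: centre of its underside; z up along the bore. Rejected: a flat plywood tag, 30 mm wide, 6 mm thick, juts 22 mm out from the side 3 mm below the rim, along the body's own +x; keep fingers off it.
- mill_tagged_b: Turned pale-wood pepper mill body, upright round tube 54 mm in diameter, 100 mm tall, 0.3 kg, loose on the bench. Bore open at the top, 28 mm wide, 80 mm deep, solid below. Origin: centre of its underside; z up along the bore. Rejected: a flat plywood tag, 30 mm wide, 6 mm thick, juts 22 mm out from the side 3 mm below the rim, along the body's own +x; keep fingers off it.
- mandrel_a: Steel turning mandrel, 120 mm long, 0.25 kg: round shaft 26 mm in diameter (first 88 mm from its foot), then a square tang 20 x 20 mm with flats facing its own x and y. Origin: centre of its foot; z along the shaft to the tang. If there, it starts in the bore of mill_plain_a, 80 mm deep, top 40 mm above the rim. A close sliding fit: pulled crooked, it binds and takes the body along.
- mandrel_b: Steel turning mandrel, 120 mm long, 0.25 kg: round shaft 26 mm in diameter (first 88 mm from its foot), then a square tang 20 x 20 mm with flats facing its own x and y. Origin: centre of its foot; z along the shaft to the tang. If there, it starts in the bore of mill_plain_b, 80 mm deep, top 40 mm above the rim. A close sliding fit: pulled crooked, it binds and takes the body along.
- mandrel_c: Steel turning mandrel, 120 mm long, 0.25 kg: round shaft 26 mm in diameter (first 88 mm from its foot), then a square tang 20 x 20 mm with flats facing its own x and y. Origin: centre of its foot; z along the shaft to the tang. If there, it starts in the bore of mill_tagged_a, 80 mm deep, top 40 mm above the rim. A close sliding fit: pulled crooked, it binds and takes the body along.
- mandrel_d: Steel turning mandrel, 120 mm long, 0.25 kg: round shaft 26 mm in diameter (first 88 mm from its foot), then a square tang 20 x 20 mm with flats facing its own x and y. Origin: centre of its foot; z along the shaft to the tang. If there, it starts in the bore of mill_tagged_b, 80 mm deep, top 40 mm above the rim. A close sliding fit: pulled crooked, it binds and takes the body along.
- rack: Dark wooden mandrel rack, 0.9 kg, loose on the bench: a block 126 x 126 mm, 60 mm tall, with four square wells 39 x 39 mm, 50 mm deep (floor 10 mm above the bench), centred at x, y = +-30 mm in its frame. Origin: centre of its underside.
- pass_tray: Plywood tray fixed to the bench for good mill bodies: 160 mm (x) by 240 mm (y), walls 30 mm tall and 6 mm thick, floor 6 mm above the bench, a middle wall (across, at y = 0) making two nests about 111 mm (y) by 148 mm (x) centred at y = +-58 mm. Origin: centre of its underside.
- reject_tray: Black plastic tray fixed to the bench for rejected mill bodies: 160 mm (x) by 240 mm (y), walls 30 mm tall and 6 mm thick, floor 6 mm above the bench, no middle wall, turned-out lips at its two ends. It holds two bodies side by side along y. Origin: centre of its underside.
- gouge: Bystander: a hand tool with a dark wooden handle, about 200 mm long, lying beyond the work.
- oil_jar: Bystander: amber glass jar, 60 mm in diameter, 90 mm tall. Origin: centre of its underside.
- blank: Bystander: block of wood 70 x 120 x 60 mm.
Things that resemble listed ones, but are neither listed nor needed, are in the scene too. What is shaped like the mill_plain_a but green or pink is not meant.

How it is judged:
By the outcome, as a careful person would: the job done as asked, in the order asked, and still so for the second after the job is handed in, with the robot touching nothing.
Of mandrel_a, mandrel_b, mandrel_c, mandrel_d only 2 to 4 are there at a start; the rules pass over those that are not, and their reading is None.
At some moment in a run one of rack may be knocked a few centimetres aside while the robot is not near it.
Once in a run the grip may slacken for a moment while it holds something.
It also fails if it takes over 210 s, if anything falls off the work surface, if the arm or the gripper's body presses on something with over 40 N, if the wrist force passes 120 N, or if a joint passes its speed limit or range.

### The arm

A 6-joint arm with a two-finger parallel gripper is mounted at the origin on the work surface. World frame = base frame: x ahead of the robot, y to its left, z up, the work surface at z = 0. Lengths are in m, angles in rad, forces in N, time in s.
With the tool pointing down it reaches from about 0.425 to 0.95 m from the base axis. Payload 3.5 kg.
Tool frame: the origin (TCP) lies midway between the tips of the shut fingers; the grasp point (between the pads) lies ctrl.grasp_offset behind it (ctrl.grasp_offset is the distance from the TCP to the grasp point, in m); x points along the fingers, y is the direction in which the jaws open and shut, and the axes are right-handed (so a half turn about x gives the same grasp; the last joint's range is limited). The gripper opens to 85 mm and grips with 20 to 120 N. Pads are 22 mm wide; open, the fingers measure 114 mm over their backs; the gripper's body (76 mm by 85 mm) begins 54 mm behind the grasp point. The pads swing forward as they close: fully open they stand 13 mm farther back than shut.
Start: joints at [-1.32, 0.286, 1.577, -0, 1.279, -0.15], TCP at [0.263, -0.621, 0.194] pointing down, gripper open.
Joint ranges: [-2.77, 2.77], [-0.9, 2.22], [0.21, 2.48], [-1.53, 4.67], [0.24, 2.81], [-2.84, 2.84]. Speed limits (rad/s): [2.79, 2.79, 3.14, 3.14, 3.14, 3.14].

### API

Orientations are given as a unit quaternion [x, y, z, w].
In Python, from plant import readout, read_camera, sign_off, ctrl gives the robot as it stands.
- The arm moves only by the tool drive_tool, never from a script. Its argument "steps" is a list of rows, each a list of 5 numbers: the shift along the tool's x, y, z in cm, then the turn about the tool's x in degrees, then the opening, from 0 (shut) to 1 (fully open). A call has 1 to 10 rows; each row shifts and turns the commanded pose from where the row before left it, along the tool's axes as they then stand; what a row does not reach is not made up. A row lasts 1/10 s, in which the tool goes at most 50 mm and 8.59 degrees, less where a joint would pass 70% of its speed; a pose out of reach is approached as far as the arm can. A call is refused whole if a number of a shift passes 5 or a number of a turn 8.59, either way. A call with a gripper value outside its range is refused whole. The fingers move at their own pace and stop on an object; "force" is the grip in N (left out, the last holds). Time passes only in rows, so rows that do not move let the fingers close. It gives the time, the measured TCP pose, the force and the opening at its end, in the units of the state.
- readout.get_state(): the state, without advancing time (a new reading comes with each control period).
- read_camera(name): name is "scene" or "top" or "wrist"; returns a dict with "frame" (420x560x3 uint8, red, green, blue), "vertical_fov" (degrees; the focal length in pixels is half the picture's height over the tangent of half this angle, whatever the lens; pixels are square), "cx", "cy" (the principal point, pixels), "eye" and "orientation" of the camera in the world. Camera axes: x right, y up, looking along -z (the intrinsics and any distortion apply to the point x, -y, -z); pixel columns grow to the right and rows downward; lengths in m; the calibration is good to about 2 mm. The wrist camera is an equidistant fisheye: a pixel r from the principal point sees the ray r / f radians off the axis. A picture is of the moment at which its call begins. There is no depth.
- sign_off(): hands the job in, once; it reports no verdict.
The state is a dict: "time": time; "qpos": joint angles; "dq": joint speeds; "joint_efforts": joint torques, N m; "eef_pos": TCP position; "tcp_rot": TCP orientation; "contact_force": force on the tool from outside, world axes, zero at the start; "wrist_torque": the same for the moment, N m; "opening": opening from 0.0 (shut) to 1.0 (fully open).
Only numpy, scipy, OpenCV 4.12 (cv2) and the standard library are available. Lean on these libraries where they do the work, as an engineer would, in place of code of your own. Each camera call takes 0.05 s, during which the arm holds its last target. There are 200 camera calls.

## Working session

There is one attempt and no reset: what is moved stays moved. The work goes in short steps, Python scripts to look and compute and a tool call to move; the robot and the scene stay as the last step left them, time stands still between calls to the robot, and variables do not carry over. Pictures are saved under pics/ and viewed, about 12 in all and at most 16, crops included, and the job is handed in when it is done.

Besides the shell and the picture viewer there is one more tool, called after "Emit:" as name(argument=value, ...), one argument or row to a line, values as JSON. drive_tool: Moves the arm, as the interface text tells. Its arguments: {"type":"object","properties":{"steps":{"type":"array","items":{"type":"array","items":{"type":"number"}}},"force":{"type":"number"}},"required":["steps"]}

```bash
ls; mkdir -p pics
cat > h.py <<'E'
import numpy as np, cv2
from scipy.spatial.transform import Rotation as R
from plant import readout, read_camera, sign_off, ctrl
def ray(c,u,v):
    f=210/np.tan(np.radians(c["vertical_fov"]/2)); x=(u-c["cx"])/f; y=(v-c["cy"])/f
    if c.get("fish"):
        r=np.hypot(x,y); s=np.sin(r)/max(r,1e-9); d=np.array([x*s,-y*s,-np.cos(r)])
    else: d=np.array([x,-y,-1.])
    return R.from_quat(c["orientation"]).apply(d)
def at(c,u,v,z):
    d=ray(c,u,v); e=np.array(c["eye"]); return e+d*(z-e[2])/d[2]
def proj(c,p):
    f=210/np.tan(np.radians(c["vertical_fov"]/2))
    q=R.from_quat(c["orientation"]).inv().apply(np.array(p)-c["eye"]); q=np.array([q[0],-q[1],-q[2]])
    if c.get("fish"):
        r=np.hypot(q[0],q[1]); t=np.arctan2(r,q[2]); return c["cx"]+f*t*q[0]/r, c["cy"]+f*t*q[1]/r
    return c["cx"]+f*q[0]/q[2], c["cy"]+f*q[1]/q[2]
import pickle
def cam(n,save):
    c=read_camera(n); c=dict(c); c["fish"]=n=="wrist"; 
    pickle.dump(c,open(f"pics/{save}.pkl","wb")); cv2.imwrite(f"pics/{save}.png",c["frame"][:,:,::-1]); return c
def load(s): return pickle.load(open(f"pics/{s}.pkl","rb"))
E
python3 - <<'E'
from h import *
a=cam("top","top0"); b=cam("scene","scene0")
for c in(a,b): print({k:v for k,v in c.items() if k!="frame"})
print(ctrl.grasp_offset, readout.get_state())
E
```

```text
pics
{'vertical_fov': 56.70130883064293, 'cx': 278.67086731337594, 'cy': 208.72116824752032, 'eye': array([0.49539846, 0.01327161, 1.07326868]), 'orientation': array([ 0.04932124, -0.04631274, -0.69543706,  0.71539488]), 'fish': False}
{'vertical_fov': 57.686566961995084, 'cx': 279.66511197551733, 'cy': 209.94446602110546, 'eye': array([1.30570444, 0.11568098, 0.47920093]), 'orientation': array([0.30674654, 0.36430264, 0.65997059, 0.58105849]), 'fish': False}
0.0187 {'time': 0.1, 'qpos': array([-1.31996865e+00,  2.87138823e-01,  1.57805736e+00, -9.84990500e-06,
        1.27861416e+00, -1.50033043e-01]), 'dq': array([-0.00074737, -0.00042131, -0.00161879, -0.00087727,  0.0012383 ,
       -0.00045687]), 'joint_efforts': array([ 1.58480201e-03, -4.07292759e+01, -2.93698543e+01, -1.27182393e-04,
        3.39733859e-03,  4.96995085e-06]), 'eef_pos': array([ 0.26322301, -0.62081044,  0.19242994]), 'tcp_rot': array([-0.69290775, -0.14156247,  0.6929934 , -0.13999666]), 'contact_force': array([-0.0397706 ,  0.24671598, -0.58914714]), 'wrist_torque': array([0.07300988, 0.0368127 , 0.03186495]), 'opening': 1.000066966016891}
```

Run:
```python
import cv2
for n in("top0","scene0"):
    i=cv2.imread(f"pics/{n}.png"); cv2.imwrite(f"pics/{n}b.png",cv2.resize(i,(800,600),interpolation=cv2.INTER_CUBIC))
```

```text
(no output)
```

View pics/top0b.png

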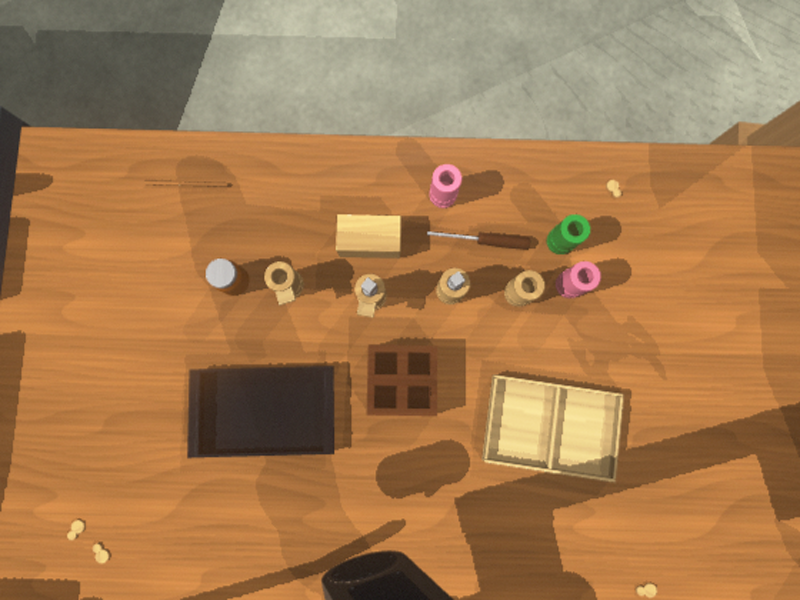

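View pics/scene0b.png

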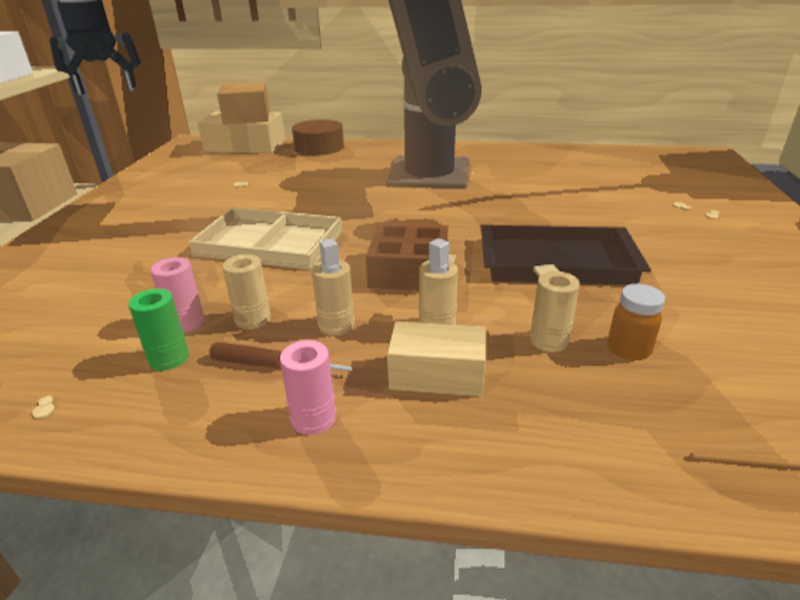

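The top view (800-px scale) shows:
- Plain mill with mandrel at (455,283), plain empty at (527,287).
- Tagged with mandrel at (368,290), tagged empty at (280,276).
- Rack at (402,380), black tray at (262,411), plywood tray at (555,427).

I'll enlarge it.

Run:
```python
import cv2
i=cv2.imread("pics/top0.png")[170:350,130:450]; cv2.imwrite("pics/crop0.png",cv2.resize(i,None,fx=2.5,fy=2.5,interpolation=cv2.INTER_CUBIC))
```

```text
(no output)
```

View pics/crop0.png

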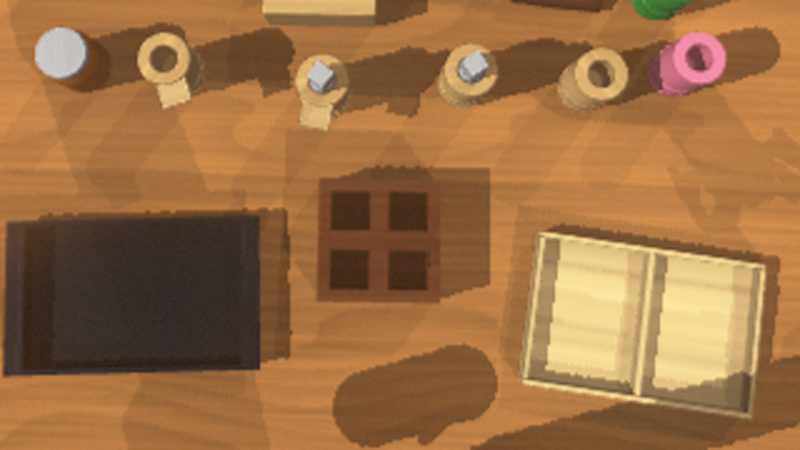

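Run:
```python
from h import *
c=load("top0")
P=dict(tagE=(164,59,.1),tagM=(322,82,.1),plM=(469,72,.1),plE=(599,74,.1),tangT=(320,75,.14),tangP=(472,66,.14),tagEtip=(175,97,.097),tagMtip=(316,120,.097),
r1=(318,180,.06),r2=(440,177,.06),r3=(440,301,.06),r4=(318,302,.06),p1=(540,233,.03),p2=(766,264,.03),p3=(751,414,.03),p4=(523,382,.03),b1=(7,222,.03),b2=(259,212,.03),b3=(259,370,.03),b4=(5,376,.03),jar=(61,53,.09),pinkrim=(699,57,.1),blank=(375,20,.06))
for k,(u,v,z) in P.items(): print(k,at(c,u/2.5+130,v/2.5+170,z)[:2].round(4))
s=readout.get_state(); print(R.from_quat(s["tcp_rot"]).as_matrix().round(3))
```

```text
tagE [0.6607 0.2312]
tagM [0.6416 0.07  ]
plM [ 0.656  -0.0785]
plE [ 0.6576 -0.21  ]
tangT [0.6424 0.0698]
tangP [ 0.6554 -0.0776]
tagEtip [0.6225 0.2185]
tagMtip [0.6031 0.0748]
r1 [0.5445 0.0728]
r2 [ 0.5512 -0.0538]
r3 [ 0.4248 -0.0562]
r4 [0.4202 0.0684]
p1 [ 0.4966 -0.163 ]
p2 [ 0.4709 -0.4017]
p3 [ 0.3172 -0.3822]
p4 [ 0.3425 -0.1461]
b1 [0.492  0.4039]
b2 [0.5102 0.1362]
b3 [0.3468 0.129 ]
b4 [0.3331 0.3934]
jar [0.6656 0.3396]
pinkrim [ 0.6779 -0.3114]
blank [0.7157 0.0184]
[[-0.001  0.39  -0.921]
 [ 0.002 -0.921 -0.39 ]
 [-1.    -0.002 -0.   ]]
```

Emit:
drive_tool(
  steps=[
    [-2, 0, 0, 7.65, 1],
    [-2, 0, 0, 7.65, 1],
    [-2, 0, 0, 7.65, 1],
    [0, 3.88, -2.8, 0, 1],
    [0, 3.88, -2.8, 0, 1],
    [0, 3.88, -2.8, 0, 1],
    [0, 3.88, -2.8, 0, 1],
    [0, 3.88, -2.8, 0, 1],
    [0, 3.88, -2.8, 0, 1],
    [0, 3.88, -2.8, 0, 1],
  ],
)

```text
time: 1.1
eef_pos: [0.4405, -0.8649, 0.2494]
tcp_rot: [0.709, -0.003, -0.705, 0.003]
contact_force: [0.5, -1.6, 0.4]
opening: 1.0
```

Emit:
drive_tool(
  steps=[
    [0, 3.88, -2.8, 0, 1],
    [0, 3.88, -2.8, 0, 1],
    [0, 3.88, -2.8, 0, 1],
    [0, 3.88, -2.8, 0, 1],
    [0, 3.88, -2.8, 0, 1],
    [0, 3.88, -2.8, 0, 1],
    [0, 3.88, -2.8, 0, 1],
    [0, 0, 0, 0, 1],
    [0, 0, 0, 0, 1],
  ],
)

```text
time: 2.0
eef_pos: [0.5095, -0.9024, 0.2055]
tcp_rot: [0.736, -0.058, -0.672, 0.059]
contact_force: [-0.2, -0.7, -0.5]
opening: 1.0
```

```bash
cat >> h.py <<'E'
def st():
    s=readout.get_state(); m=R.from_quat(s["tcp_rot"]).as_matrix(); p=s["eef_pos"]
    print("t",round(s["time"],1),"p",p.round(4),"yaw",round(np.degrees(np.arctan2(m[1,1],m[0,1])),2),"down",m[:,0].round(3),"F",s["contact_force"].round(1),"op",round(s["opening"],3)); return s,m
def go(t):
    s,m=st(); print("tool cm to",t,((m.T@(np.array(t)-s["eef_pos"]))*100).round(2))
E
python3 - <<'E'
from h import *
st(); c=cam("wrist","w1"); print({k:v for k,v in c.items() if k!="frame"})
print(proj(c,[.655,-.078,.14]))
i=c["frame"][:,:,::-1]; cv2.imwrite("pics/w1b.png",cv2.resize(i,(800,600),interpolation=cv2.INTER_CUBIC))
E
```

```text
t 2.0 p [ 0.5095 -0.9024  0.2055] yaw -90.4 down [ 0.089 -0.164 -0.982] F [-0.2 -0.7 -0.5] op 1.0
{'vertical_fov': 65.70646984690485, 'cx': 276.62708448614046, 'cy': 212.70039609035538, 'eye': array([ 0.57359694, -0.8728547 ,  0.38929476]), 'orientation': array([ 0.13711308, -0.02266271,  0.70941169, -0.69095691]), 'fish': True}
(np.float64(-193.31378061164395), np.float64(156.07124238254858))
```

View pics/w1b.png

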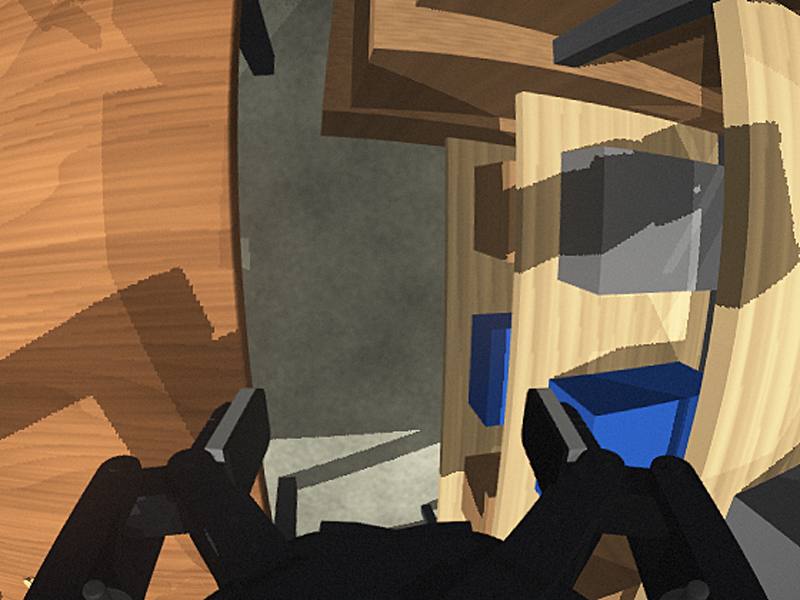

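Sign slip on my part: at this yaw, tool y is −world y. The arm stretched out over free space, and nothing was touched. I'm coming back in.

Emit:
drive_tool(
  steps=[
    [0, -4, 0, 0, 1],
    [0, -4, 0, 0, 1],
    [0, -4, 0, 0, 1],
    [0, 0, 0, 0, 1],
  ],
)

```text
time: 2.45
eef_pos: [0.5115, -0.7954, 0.1827]
tcp_rot: [0.734, -0.052, -0.675, 0.054]
contact_force: [0.7, 0.8, -1.9]
opening: 1.001
```

```bash
python3 -c "
from h import *
go([.655,-.078,.25])"
```

```text
t 2.5 p [ 0.5115 -0.7954  0.1827] yaw -90.18 down [ 0.084 -0.15  -0.985] F [ 0.7  0.8 -1.9] op 1.001
tool cm to [0.655, -0.078, 0.25] [-16.17 -69.96 -15.55]
```

Emit:
drive_tool(
  steps=[
    [-1.2, -4, 0, 0, 1],
    [-1.2, -4, 0, 0, 1],
    [-1.2, -4, 0, 0, 1],
    [-1.2, -4, 0, 0, 1],
    [0, 0, 0, 0, 1],
    [0, 0, 0, 0, 1],
  ],
)

```text
time: 3.05
eef_pos: [0.5092, -0.6393, 0.2133]
tcp_rot: [0.736, -0.06, -0.672, 0.06]
contact_force: [0.8, -1.4, 0.3]
opening: 1.0
```

```bash
python3 -c "
from h import *
s,m=st();print(m.round(4),s['qpos'].round(3)); go([.655,-.078,.25])"
```

```text
t 3.0 p [ 0.5092 -0.6393  0.2133] yaw -90.4 down [ 0.091 -0.169 -0.981] F [ 0.8 -1.4  0.3] op 1.0
[[ 0.091  -0.0069 -0.9958]
 [-0.1685 -0.9857 -0.0085]
 [-0.9815  0.1686 -0.0909]] [-1.018  0.471  1.311 -0.012  1.167  0.556]
t 3.0 p [ 0.5092 -0.6393  0.2133] yaw -90.4 down [ 0.091 -0.169 -0.981] F [ 0.8 -1.4  0.3] op 1.0
tool cm to [0.655, -0.078, 0.25] [-11.73 -54.81 -15.33]
```

```bash
python3 -c "
from h import *
s,m=st();go([.235,-.435,.25])
print('inward 1cm',m.T@[-.475,.88,0], 'up',m.T@[0,0,1])"
```

```text
t 3.0 p [ 0.5092 -0.6393  0.2133] yaw -90.4 down [ 0.091 -0.169 -0.981] F [ 0.8 -1.4  0.3] op 1.0
t 3.0 p [ 0.5092 -0.6393  0.2133] yaw -90.4 down [ 0.091 -0.169 -0.981] F [ 0.8 -1.4  0.3] op 1.0
tool cm to [0.235, -0.435, 0.25] [ -9.54 -19.33  26.8 ]
inward 1cm [-0.191538   -0.86408726  0.46550124] up [-0.98148566  0.16860068 -0.0908829 ]
```

Emit:
drive_tool(
  steps=[
    [-1.2, -2.4, 3.35, 0, 1],
    [-1.2, -2.4, 3.35, 0, 1],
    [-1.2, -2.4, 3.35, 0, 1],
    [-1.2, -2.4, 3.35, 0, 1],
    [-1.2, -2.4, 3.35, 0, 1],
    [-1.2, -2.4, 3.35, 0, 1],
    [-1.2, -2.4, 3.35, 0, 1],
    [-1.2, -2.4, 3.35, 0, 1],
    [0, 0, 0, 0, 1],
  ],
)

```text
time: 3.95
eef_pos: [0.2318, -0.4361, 0.2521]
tcp_rot: [0.735, -0.062, -0.672, 0.059]
contact_force: [0.1, -0.8, 0.2]
opening: 1.002
```

Emit:
drive_tool(
  steps=[
    [-0.38, -1.7, 0.9, 0, 1],
    [-0.38, -1.7, 0.9, 0, 1],
    [-0.38, -1.7, 0.9, 0, 1],
    [-0.38, -1.7, 0.9, 0, 1],
    [0, 0, 0, 0, 1],
    [0, 0, 0, 0, 1],
  ],
)

```text
time: 4.55
eef_pos: [0.198, -0.3681, 0.2515]
tcp_rot: [0.736, -0.06, -0.672, 0.059]
contact_force: [-0.2, -0.3, -0.1]
opening: 0.997
```

```bash
python3 -c "
from h import *
s,m=st();print(s['qpos'].round(3))"
```

```text
t 4.5 p [ 0.198  -0.3681  0.2515] yaw -90.5 down [ 0.09  -0.168 -0.982] F [-0.2 -0.3 -0.1] op 0.997
[-1.359 -0.51   2.209  0.055  1.258  0.201]
```

Emit:
drive_tool(
  steps=[
    [0, -2.2, -3, 0, 1],
    [0, -2.2, -3, 0, 1],
    [0, -2.2, -3, 0, 1],
    [-0.38, -1.7, 0.9, 0, 1],
    [-0.38, -1.7, 0.9, 0, 1],
    [-0.38, -1.7, 0.9, 0, 1],
    [0, 0, 0, 0, 1],
    [0, 0, 0, 0, 1],
  ],
)

```text
time: 5.35
eef_pos: [0.2612, -0.2495, 0.2482]
tcp_rot: [0.736, -0.059, -0.672, 0.059]
contact_force: [0.1, -0.1, -0.1]
opening: 1.0
```

```bash
python3 -c "
from h import *
s,m=st();print(s['qpos'].round(3))"
```

```text
t 5.3 p [ 0.2612 -0.2495  0.2482] yaw -90.43 down [ 0.09  -0.167 -0.982] F [ 0.1 -0.1 -0.1] op 1.0
[-1.04  -0.676  2.309 -0.007  1.318  0.531]
```

Emit:
drive_tool(
  steps=[
    [-0.38, -1.7, 0.9, 0, 1],
    [-0.38, -1.7, 0.9, 0, 1],
    [-0.38, -1.7, 0.9, 0, 1],
    [0, 0, 0, 0, 1],
    [0, 0, 0, 0, 1],
  ],
)

```text
time: 5.85
eef_pos: [0.2334, -0.1975, 0.2482]
tcp_rot: [0.736, -0.059, -0.672, 0.059]
contact_force: [0.2, 0.4, 1.0]
opening: 1.0
```

```bash
python3 -c "
from h import *
s,m=st();print(s['qpos'].round(3))"
```

```text
t 5.8 p [ 0.2334 -0.1975  0.2482] yaw -90.45 down [ 0.09  -0.167 -0.982] F [0.2 0.4 1. ] op 1.0
[-1.03  -0.867  2.397 -0.009  1.422  0.541]
```

Emit:
drive_tool(
  steps=[
    [-0.38, -1.7, 0.9, 0, 1],
    [-0.38, -1.7, 0.9, 0, 1],
    [0, 0, 0, 0, 1],
    [0, 0, 0, 0, 1],
  ],
)

```text
time: 6.25
eef_pos: [0.2345, -0.1742, 0.2484]
tcp_rot: [0.732, -0.056, -0.677, 0.056]
contact_force: [0.7, 0.3, -0.1]
opening: 0.999
```

```bash
python3 -c "
from h import *
s,m=st();print(s['qpos'].round(3))"
```

```text
t 6.2 p [ 0.2345 -0.1742  0.2484] yaw -90.32 down [ 0.076 -0.157 -0.985] F [ 0.7  0.3 -0.1] op 0.999
[-0.964 -0.894  2.406 -0.027  1.456  0.607]
```

Emit:
drive_tool(
  steps=[
    [-0.35, -1.24, 1.87, 0, 1],
    [-0.35, -1.24, 1.87, 0, 1],
    [-0.35, -1.24, 1.87, 0, 1],
    [0, 0, 0, 0, 1],
  ],
)

```text
time: 6.65
eef_pos: [0.227, -0.1653, 0.251]
tcp_rot: [0.721, -0.05, -0.69, 0.048]
contact_force: [0.8, -0.5, -0.0]
opening: 0.997
```

```bash
python3 -c "
from h import *
s,m=st();print(s['qpos'].round(3))"
```

```text
t 6.7 p [ 0.227  -0.1653  0.251 ] yaw -90.31 down [ 0.044 -0.139 -0.989] F [ 0.8 -0.5 -0. ] op 0.997
[-0.948 -0.895  2.4   -0.045  1.498  0.626]
```

Emit:
drive_tool(
  steps=[
    [-0.3, -2, 0.5, 0, 1],
    [-0.3, -2, 0.5, 0, 1],
    [-0.3, -2, 0.5, 0, 1],
    [0, 0, 0, 0, 1],
  ],
)

```text
time: 7.05
eef_pos: [0.2425, -0.1164, 0.2519]
tcp_rot: [0.714, -0.046, -0.697, 0.046]
contact_force: [0.0, -0.8, -0.6]
opening: 1.001
```

```bash
python3 -c "
from h import *
s,m=st();print(s['qpos'].round(3))"
```

```text
t 7.0 p [ 0.2425 -0.1164  0.2519] yaw -90.09 down [ 0.025 -0.13  -0.991] F [ 0.  -0.8 -0.6] op 1.001
[-0.742 -0.896  2.397 -0.079  1.533  0.827]
```

Emit:
drive_tool(
  steps=[
    [0.5, 4.3, 2.3, 0, 1],
    [0.5, 4.3, 2.3, 0, 1],
    [0.5, 4.3, 2.3, 0, 1],
    [0.5, 4.3, 2.3, 0, 1],
    [-0.25, -1.9, 0.4, 0, 1],
    [-0.25, -1.9, 0.4, 0, 1],
    [-0.25, -1.9, 0.4, 0, 1],
    [0, 0, 0, 0, 1],
  ],
)

```text
time: 7.85
eef_pos: [0.1455, -0.2407, 0.2519]
tcp_rot: [0.713, -0.046, -0.699, 0.043]
contact_force: [-0.1, 0.6, 0.7]
opening: 0.999
```

```bash
python3 -c "
from h import *
s,m=st();print(s['qpos'].round(3))"
```

```text
t 7.8 p [ 0.1455 -0.2407  0.2519] yaw -90.28 down [ 0.019 -0.125 -0.992] F [-0.1  0.6  0.7] op 0.999
[-1.39  -0.896  2.397 -0.003  1.514  0.184]
```

Good heading now (q1 = −80°); keep pushing inward.

Emit:
drive_tool(
  steps=[
    [-0.25, -2, 0.9, 0, 1],
    [-0.25, -2, 0.9, 0, 1],
    [-0.25, -2, 0.9, 0, 1],
    [-0.25, -2, 0.9, 0, 1],
    [0, 0, 0, 0, 1],
  ],
)

```text
time: 8.35
eef_pos: [0.154, -0.2173, 0.2558]
tcp_rot: [-0.703, 0.032, 0.71, -0.03]
contact_force: [0.0, -0.5, 0.3]
opening: 0.998
```

```bash
python3 -c "
from h import *
s,m=st();print(s['qpos'].round(3))"
```

```text
t 8.3 p [ 0.154  -0.2173  0.2558] yaw -90.14 down [-0.009 -0.087 -0.996] F [ 0.  -0.5  0.3] op 0.998
[-1.306 -0.895  2.388 -0.032  1.567  0.267]
```

Emit:
drive_tool(
  steps=[
    [0.2, 3, 3.2, 0, 1],
    [0.2, 3, 3.2, 0, 1],
    [-0.2, -2, 0, 0, 1],
    [-0.2, -2, 0, 0, 1],
    [-0.2, -2, 0.3, 0, 1],
    [-0.2, -2, 0.3, 0, 1],
    [0, 0, 0, 0, 1],
  ],
)

```text
time: 9.05
eef_pos: [0.1044, -0.2388, 0.2615]
tcp_rot: [-0.699, 0.022, 0.715, -0.021]
contact_force: [-0.0, -0.6, -0.4]
opening: 1.003
```

```bash
python3 -c "
from h import *
s,m=st();print(s['qpos'].round(3))"
```

```text
t 9.1 p [ 0.1044 -0.2388  0.2615] yaw -90.03 down [-0.022 -0.06  -0.998] F [-0.  -0.6 -0.4] op 1.003
[-1.527 -0.896  2.377 -0.025  1.601  0.044]
```

Emit:
drive_tool(
  steps=[
    [0.1, 2, 4, 0, 1],
    [0.1, 2, 4, 0, 1],
    [0.1, 1, 2.5, 0, 1],
    [-0.1, -2, -0.3, 0, 1],
    [-0.1, -2, -0.3, 0, 1],
    [-0.1, -2, -0.3, 0, 1],
    [-0.1, -2, -0.3, 0, 1],
    [0, 0, 0, 0, 1],
  ],
)

```text
time: 9.85
eef_pos: [0.0143, -0.255, 0.2658]
tcp_rot: [-0.698, 0.011, 0.716, -0.009]
contact_force: [0.0, -0.8, -0.2]
opening: 0.998
```

```bash
python3 -c "
from h import *
s,m=st();print(s['qpos'].round(3))"
```

```text
t 9.8 p [ 0.0143 -0.255   0.2658] yaw -90.15 down [-0.025 -0.029 -0.999] F [ 0.  -0.8 -0.2] op 0.998
[-1.904 -0.895  2.369 -0.014  1.633 -0.331]
```

Emit:
drive_tool(
  steps=[
    [0, 0.8, 4, 0, 1],
    [0, 0.8, 4, 0, 1],
    [0, 0, 4, 0, 1],
    [0, -1.6, -0.6, 0, 1],
    [0, -1.6, -0.6, 0, 1],
    [0, -1.6, -0.6, 0, 1],
    [0, 0, 0, 0, 1],
  ],
)

```text
time: 10.55
eef_pos: [-0.0939, -0.237, 0.268]
tcp_rot: [-0.699, 0.009, 0.715, -0.005]
contact_force: [-0.8, 0.3, -0.2]
opening: 0.998
```

```bash
python3 -c "
from h import *
s,m=st();print(s['qpos'].round(3))"
```

```text
t 10.6 p [-0.0939 -0.237   0.268 ] yaw -90.32 down [-0.022 -0.019 -1.   ] F [-0.8  0.3 -0.2] op 0.998
[-2.353e+00 -8.950e-01  2.365e+00 -2.000e-03  1.643e+00 -7.760e-01]
```

Emit:
drive_tool(
  steps=[
    [0, -1.2, -1.2, 0, 1],
    [0, -1.2, -1.2, 0, 1],
    [0, -0.6, -1, 0, 1],
    [0, 0, 0, 0, 1],
  ],
)

```text
time: 10.95
eef_pos: [-0.0688, -0.2386, 0.2693]
tcp_rot: [-0.702, 0.001, 0.712, 0.001]
contact_force: [0.2, -0.3, 0.6]
opening: 0.994
```

```bash
python3 -c "
from h import *
s,m=st();print(s['qpos'].round(3))"
```

```text
t 10.9 p [-0.0688 -0.2386  0.2693] yaw -90.16 down [-0.015  0.001 -1.   ] F [ 0.2 -0.3  0.6] op 0.994
[-2.255 -0.895  2.362 -0.012  1.666 -0.682]
```

Emit:
drive_tool(
  steps=[
    [0, 2, -3.5, 0, 1],
    [0, 2, -3.5, 0, 1],
    [0, 2, -3.5, 0, 1],
    [0, 2, -3.5, 0, 1],
    [0, 1, -4, 0, 1],
    [0, 1, -4, 0, 1],
    [0, -1, -4.8, 0, 1],
    [0, -1, -4.8, 0, 1],
    [0, -1, -4.8, 0, 1],
    [0, -1, -4.8, 0, 1],
  ],
)

```text
time: 11.95
eef_pos: [0.3446, -0.3, 0.2629]
tcp_rot: [-0.702, 0.001, 0.712, 0.002]
contact_force: [0.0, -0.6, 0.9]
opening: 1.001
```

Emit:
drive_tool(
  steps=[
    [0, -1, -4.8, 0, 1],
    [0, -3.3, -3.5, 0, 1],
    [0, -3.3, -3.5, 0, 1],
    [0, -3.3, -3.5, 0, 1],
    [0, -3.3, -3.5, 0, 1],
    [0, -3.3, -3.5, 0, 1],
    [0, -3.3, -3.5, 0, 1],
    [0, -3.3, -3.5, 0, 1],
    [0, -3.3, -3.5, 0, 1],
    [0, -3.3, -3.5, 0, 1],
  ],
)

```text
time: 12.95
eef_pos: [0.7087, 0.0059, 0.2578]
tcp_rot: [-0.702, 0.001, 0.712, 0.003]
contact_force: [-0.0, -0.9, -0.2]
opening: 0.999
```

Emit:
drive_tool(
  steps=[
    [0, -2.5, -4, 0, 1],
    [0, -2.5, -4, 0, 1],
    [0, -2, -2, 0, 1],
    [0, 0, 0, 0, 1],
    [0, 0, 0, 0, 1],
  ],
)

```text
time: 13.45
eef_pos: [0.8075, 0.0739, 0.2554]
tcp_rot: [-0.701, 0.001, 0.713, 0.002]
contact_force: [0.5, -1.3, -0.3]
opening: 0.998
```

```bash
python3 -c "
from h import *
s,m=st();print(s['qpos'].round(3))"
```

```text
t 13.4 p [0.8075 0.0739 0.2554] yaw -90.29 down [-0.016  0.002 -1.   ] F [ 0.5 -1.3 -0.3] op 0.998
[-3.400e-02  5.740e-01  1.083e+00  1.000e-03  1.500e+00  1.542e+00]
```

Emit:
drive_tool(
  steps=[
    [0, 0, -4, 0, 1],
    [0, 0, -4, 0, 1],
    [0, 0, -4, 0, 1],
    [0, 0, -3, 0, 1],
    [0, 0, 0, 0, 1],
    [0, 0, 0, 0, 1],
  ],
)

```text
time: 14.05
eef_pos: [0.9519, 0.0709, 0.2511]
tcp_rot: [-0.7, 0.002, 0.714, 0.004]
contact_force: [0.1, 0.4, 0.4]
opening: 0.998
```

```bash
python3 -c "
from h import *
s,m=st();print(s['qpos'].round(3))"
```

```text
t 14.1 p [0.9519 0.0709 0.2511] yaw -90.45 down [-0.02   0.002 -1.   ] F [0.1 0.4 0.4] op 0.998
[-0.032  1.068  0.319  0.002  1.774  1.547]
```

Emit:
drive_tool(
  steps=[
    [0, 0, -3, 0, 1],
    [0, 0, 0, 0, 1],
    [0, 0, 0, 0, 1],
  ],
)

```text
time: 14.35
eef_pos: [0.9647, 0.0707, 0.2533]
tcp_rot: [-0.707, 0.001, 0.708, 0.003]
contact_force: [-0.5, -0.5, 0.8]
opening: 0.997
```

```bash
python3 -c "
from h import *
s,m=st();print(s['qpos'].round(3))"
```

```text
t 14.3 p [0.9647 0.0707 0.2533] yaw -90.39 down [-0.001  0.003 -1.   ] F [-0.5 -0.5  0.8] op 0.997
[-0.032  1.126  0.217  0.003  1.8    1.546]
```

Emit:
drive_tool(
  steps=[
    [0, 0.8, 4.2, 0, 1],
    [0, 0.8, 4.2, 0, 1],
    [0, 0.8, 4.2, 0, 1],
    [0, 0.8, 4.2, 0, 1],
    [0, 0.8, 4.2, 0, 1],
    [0, 0.8, 4.2, 0, 1],
    [0, 0.8, 4.2, 0, 1],
    [0, 0.8, 4.2, 0, 1],
    [0, 0.8, 4.2, 0, 1],
    [0, 0, 0, 0, 1],
  ],
)

```text
time: 15.35
eef_pos: [0.6108, 0.0063, 0.2536]
tcp_rot: [-0.705, 0.001, 0.709, 0.004]
contact_force: [0.6, 0.9, -1.2]
opening: 0.998
```

Run:
```python
from h import *
st(); c=cam("wrist","w2")
for p in([.655,-.078,.14],[.642,.07,.14],[.66,.231,.1],[.6576,-.21,.1],[.486,.008,.06]): print(np.round(proj(c,p)))
i=c["frame"][:,:,::-1]; cv2.imwrite("pics/w2b.png",cv2.resize(i,(800,600),interpolation=cv2.INTER_CUBIC))
```

```text
t 15.3 p [0.6108 0.0063 0.2536] yaw -90.4 down [-0.005  0.003 -1.   ] F [ 0.6  0.9 -1.2] op 0.998
[367. 150.]
[208. 164.]
[ 83. 150.]
[465. 148.]
[276. 272.]
```

View pics/w2b.png

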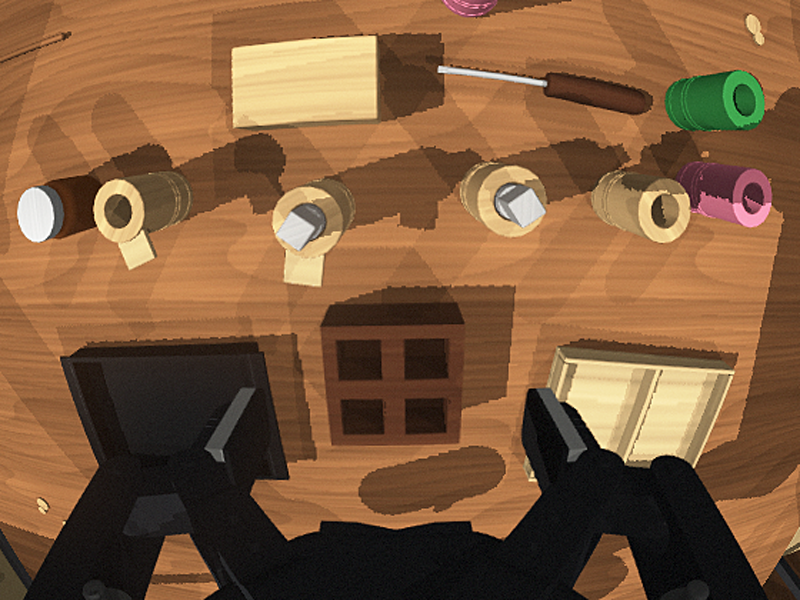

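The wrist view shows all four mills. The tangs are at about (300,228) and (522,206), and the rack wells at (360,360), (425,360), (362,415) and (425,415). I'll enlarge the tangs.

Run:
```python
import cv2
i=cv2.imread("pics/w2.png")
a=i[120:210,185:265];b=i[105:195,320:400]
cv2.imwrite("pics/w2c.png",cv2.resize(cv2.hconcat([a,b]),None,fx=5,fy=5,interpolation=cv2.INTER_CUBIC))
```

```text
(no output)
```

View pics/w2c.png

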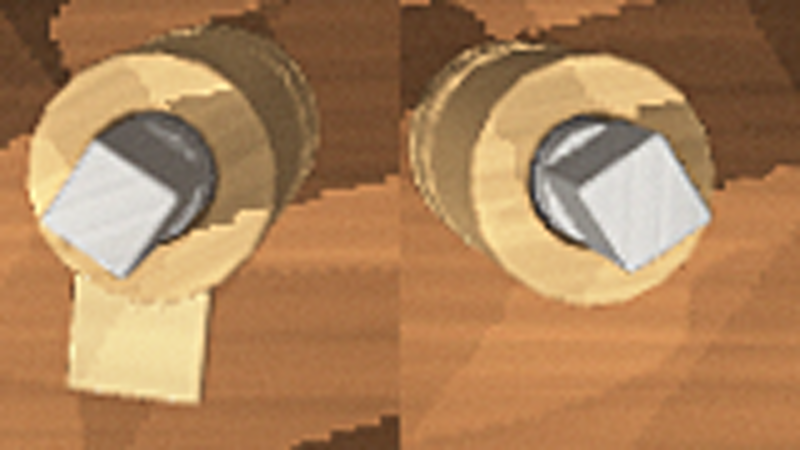

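Run:
```python
from h import *
c=load("w2")
def sq(pts,o,z):
    w=np.array([at(c,u/5+o[0],v/5+o[1],z)[:2] for u,v in pts]); e=np.roll(w,-1,0)-w
    print("ctr",w.mean(0).round(4),"len",np.linalg.norm(e,axis=1).round(4),"ang",np.degrees(np.arctan2(e[:,1],e[:,0])).round(1)%90)
sq([(98,140),(180,190),(125,277),(42,222)],(185,120),.14)
sq([(256,133),(311,213),(232,271),(178,185)],(320,105),.14)
print("rimT",at(c,153/5+185,178/5+120,.1),"rimP",at(c,193/5+320,178/5+105,.1))
print("tagT tip",at(c,133/5+185,395/5+120,.097))
k=1/1.42857
P=dict(tagE=(122,209,.1),tagEtip=(143,263,.097),plE=(657,206,.1),w1=(360,360,.06),w2=(426,358,.06),w3=(362,415,.06),w4=(426,413,.06),rc1=(320,325,.06),rc2=(464,322,.06),pt1=(562,348,.03),pt2=(734,364,.03),bt1=(63,357,.03),bt2=(258,350,.03),blankL=(236,128,.06),blankR=(379,121,.06))
for n,(u,v,z) in P.items(): print(n,at(c,u*k,v*k,z)[:2].round(4))
```

```text
ctr [0.6448 0.0703] len [0.0179 0.0197 0.0189 0.019 ] ang [56.9 55.1 54.7 52.3]
ctr [ 0.6598 -0.0793] len [0.0186 0.0188 0.0193 0.0178] ang [38.2 37.3 35.  34.8]
rimT [0.64436072 0.0698846  0.1       ] rimP [ 0.65979868 -0.07919082  0.1       ]
tagT tip [0.59640759 0.07753116 0.097     ]
tagE [0.6636 0.2275]
tagEtip [0.6171 0.2146]
plE [ 0.6621 -0.2024]
w1 [0.5155 0.0387]
w2 [ 0.5172 -0.0199]
w3 [0.4578 0.0391]
w4 [ 0.4598 -0.0211]
rc1 [0.549  0.0724]
rc2 [ 0.551  -0.0523]
pt1 [ 0.5108 -0.1576]
pt2 [ 0.4802 -0.3945]
bt1 [0.4945 0.3985]
bt2 [0.5111 0.142 ]
blankL [0.7201 0.1359]
blankR [0.7193 0.0186]
```

Emit:
drive_tool(
  steps=[
    [0, 4.26, -2.4, 0, 0.6],
    [0, 4.26, -2.4, 0, 0.6],
    [1, 0, 0, -7.38, 0.6],
    [1, 0, 0, -7.38, 0.6],
    [1, 0, 0, -7.38, 0.6],
    [0, 0, 0, -7.38, 0.6],
    [0, 0, 0, -7.38, 0.6],
    [0, 0, 0, 0, 0.6],
    [0, 0, 0, 0, 0.6],
  ],
)

```text
time: 16.3
eef_pos: [0.666, -0.0794, 0.2241]
tcp_rot: [0.672, 0.222, -0.672, 0.22]
contact_force: [0.3, 0.5, -0.7]
opening: 0.601
```

Run:
```python
from h import *
go([.659,-.079,.108])
c=cam("wrist","w3"); print(proj(c,[.659,-.079,.14]))
i=c["frame"][:,:,::-1]; cv2.imwrite("pics/w3b.png",cv2.resize(i,(800,600),interpolation=cv2.INTER_CUBIC))
```

```text
t 16.3 p [ 0.666  -0.0794  0.2241] yaw -53.61 down [-0.     0.002 -1.   ] F [ 0.3  0.5 -0.7] op 0.601
tool cm to [0.659, -0.079, 0.108] [11.61 -0.42  0.55]
(np.float64(270.966652514524), np.float64(211.67860432140944))
```

View pics/w3b.png

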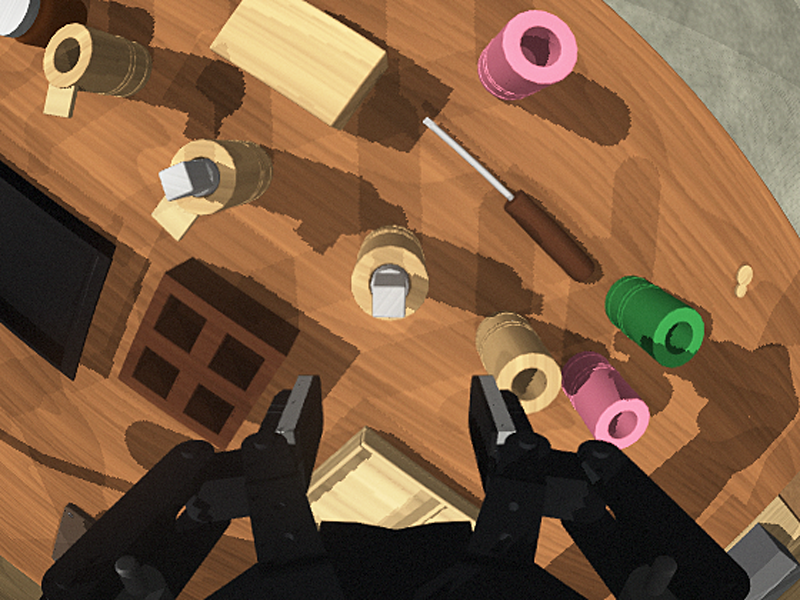

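Tang top at (389,301), within 1 px of prediction and with its flats square to the jaws. I'll descend and grip.

Emit:
drive_tool(
  steps=[
    [3, -0.4, 0.55, 0, 0.6],
    [3, 0, 0, 0, 0.6],
    [3, 0, 0, 0, 0.6],
    [2.5, 0, 0, 0, 0.6],
    [0, 0, 0, 0, 0.6],
    [0, 0, 0, 0, 0.6],
  ],
)

```text
time: 16.95
eef_pos: [0.6585, -0.0793, 0.108]
tcp_rot: [-0.671, -0.223, 0.672, -0.22]
contact_force: [0.2, 0.3, 0.7]
opening: 0.601
```

Run:
```python
from h import *
go([.659,-.079,.108])
```

```text
t 16.9 p [ 0.6585 -0.0793  0.108 ] yaw -53.52 down [-0.003  0.003 -1.   ] F [0.2 0.3 0.7] op 0.601
tool cm to [0.659, -0.079, 0.108] [-0.    0.01 -0.05]
```

Emit:
drive_tool(
  steps=[
    [0, 0, 0, 0, 0.1],
    [0, 0, 0, 0, 0.1],
    [0, 0, 0, 0, 0.1],
    [0, 0, 0, 0, 0.1],
    [0, 0, 0, 0, 0.1],
    [-0.5, 0, 0, 0, 0.1],
    [-0.5, 0, 0, 0, 0.1],
    [-0.5, 0, 0, 0, 0.1],
  ],
  force=60,
)

```text
time: 17.75
eef_pos: [0.6586, -0.0794, 0.1232]
tcp_rot: [-0.671, -0.223, 0.672, -0.22]
contact_force: [1.0, 0.6, -0.1]
opening: 0.101
```

Run:
```python
from h import *
s,m=st(); print(s["wrist_torque"].round(2))
```

```text
t 17.8 p [ 0.6586 -0.0794  0.1232] yaw -53.47 down [-0.003  0.003 -1.   ] F [ 1.   0.6 -0.1] op 0.101
[-0.01  0.03  0.01]
```

Run:
```python
from h import *
c=cam("wrist","w4"); d=cam("scene","s4")
a=c["frame"][140:390,160:400,::-1]; b=d["frame"][130:280,180:420,::-1]
cv2.imwrite("pics/w4b.png",cv2.hconcat([cv2.resize(a,(480,500)),cv2.resize(b,(320,200)) if 0 else cv2.copyMakeBorder(cv2.resize(b,(320,200)),0,300,0,0,cv2.BORDER_CONSTANT)]))
```

```text
(no output)
```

View pics/w4b.png

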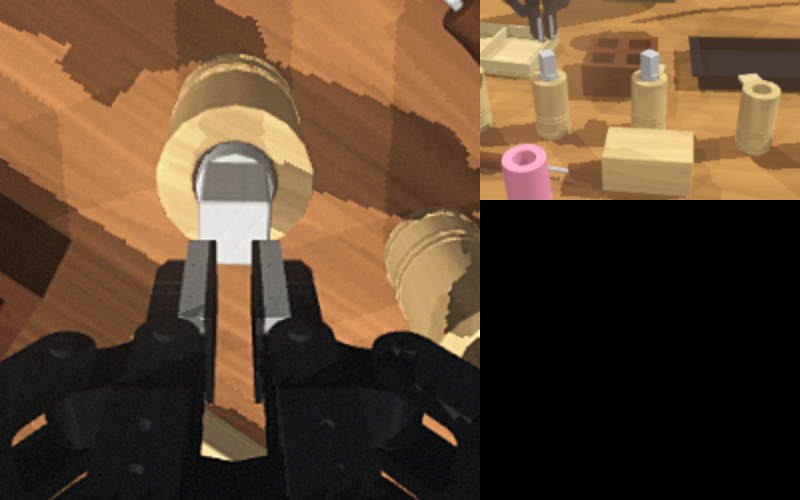

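Run:
```python
from h import *
s,m=st(); p=s["eef_pos"]
for n in("w4","s4"):
    c=load(n); print(n,"tcp",np.round(proj(c,p)),"grasp",np.round(proj(c,p+[0,0,.0187])),"tang top",np.round(proj(c,[.659,-.079,.14])))
c=load("w4"); print(c["eye"]-p, R.from_quat(c["orientation"]).as_matrix().round(3))
# tang top in both: w4 px
u,v=235/2+160,232/2+140; print(at(c,u,v,.14))
d=load("s4"); print(at(d,180+68*.75,130+52*.75,.14))
```

```text
t 17.9 p [ 0.6592 -0.0796  0.1241] yaw -53.47 down [-0.001  0.003 -1.   ] F [-0.4  0.6  0.4] op 0.095
w4 tcp [277. 246.] grasp [276. 260.] tang top [275. 257.]
s4 tcp [230. 177.] grasp [229. 168.] tang top [229. 170.]
[0.06450809 0.04667653 0.17895451] [[ 0.595  0.763  0.253]
 [-0.804  0.566  0.182]
 [-0.005 -0.311  0.95 ]]
[ 0.66033541 -0.07945556  0.14      ]
[ 0.65646472 -0.07640759  0.14      ]
```

Run:
```python
from h import *
s,m=st(); p=s["eef_pos"]
d=load("s4"); i=d["frame"][100:220,170:290,::-1].copy(); k=5
i=cv2.resize(i,None,fx=k,fy=k,interpolation=cv2.INTER_CUBIC)
for q,col in((p,(0,0,255)),(p+[0,0,.0187],(0,255,0)),([.659,-.079,.14],(255,0,0)),([.659,-.079,.1],(255,0,255))):
    u,v=proj(d,q); cv2.circle(i,(int((u-170)*k),int((v-100)*k)),4,col,-1)
cv2.imwrite("pics/s4c.png",i)
```

```text
t 17.9 p [ 0.6592 -0.0796  0.1241] yaw -53.47 down [-0.001  0.003 -1.   ] F [-0.4  0.6  0.4] op 0.095
```

View pics/s4c.png

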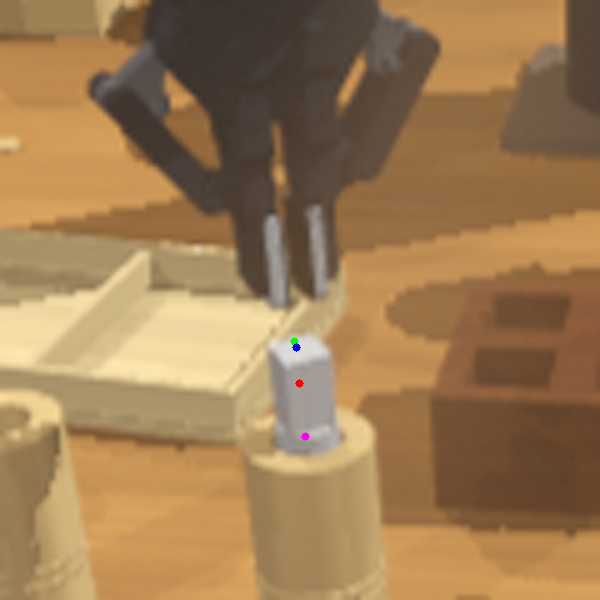

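Run:
```python
from h import *
a=load("w4");b=load("s4"); s,m=st()
for uvw in((277,260),(277,265)):
    d1=ray(a,*uvw);d2=ray(b,229.4,160); d1/=np.linalg.norm(d1);d2/=np.linalg.norm(d2)
    t=np.linalg.lstsq(np.c_[d1,-d2],b["eye"]-a["eye"],rcond=None)[0]
    p1=a["eye"]+t[0]*d1;p2=b["eye"]+t[1]*d2; print(p1,p2, m.T@((p1+p2)/2-s["eef_pos"]))
print(s["joint_efforts"],s["qpos"])
```

```text
t 17.9 p [ 0.6592 -0.0796  0.1241] yaw -53.47 down [-0.001  0.003 -1.   ] F [-0.4  0.6  0.4] op 0.095
[ 0.66823404 -0.07337228  0.16501929] [ 0.66840593 -0.07427021  0.16521361] [-0.04102143  0.00069598 -0.01074293]
[ 0.66560516 -0.07531381  0.1638605 ] [ 0.66556833 -0.07511597  0.16381556] [-0.03974442  0.00019228 -0.00771593]
[ 2.32414005e-02 -4.01241374e+01 -2.74175209e+01  4.71923893e-03
  4.95439663e-02  7.30141323e-05] [-0.27360681  0.32357468  1.66153592  0.00242585  1.15791312  0.65871295]
```

Triangulating the fingertips from the wrist and scene pictures puts them 40 mm behind the reported TCP. So the jaws closed just above the tang and nothing was touched. I'll go by the pictures and descend deeper.

Emit:
drive_tool(
  steps=[
    [0, 0, 0, 0, 0.6],
    [0, 0, 0, 0, 0.6],
    [0, 0, 0, 0, 0.6],
    [0, 0, 0, 0, 0.6],
    [2, 0, 0, 0, 0.6],
    [2, 0, 0, 0, 0.6],
    [1, 0, 0, 0, 0.6],
    [0.5, 0, 0, 0, 0.6],
    [0, 0, 0, 0, 0.6],
  ],
)

```text
time: 18.75
eef_pos: [0.6579, -0.079, 0.0668]
tcp_rot: [-0.67, -0.223, 0.673, -0.22]
contact_force: [0.8, 0.6, 0.4]
opening: 0.6
```

Emit:
drive_tool(
  steps=[
    [0, 0, 0, 0, 0.1],
    [0, 0, 0, 0, 0.1],
    [0, 0, 0, 0, 0.1],
    [0, 0, 0, 0, 0.1],
    [0, 0, 0, 0, 0.1],
    [0, 0, 0, 0, 0.1],
  ],
)

```text
time: 19.35
eef_pos: [0.6599, -0.0792, 0.07]
tcp_rot: [0.672, 0.222, -0.671, 0.221]
contact_force: [0.1, 0.4, 4.8]
opening: 0.225
```

Run:
```python
from h import *
s,m=st(); print(s["wrist_torque"].round(2))
```

```text
t 19.4 p [ 0.6599 -0.0792  0.07  ] yaw -53.48 down [ 0.001  0.003 -1.   ] F [0.1 0.4 4.8] op 0.225
[ 0.31 -0.03 -0.07]
```

Emit:
drive_tool(
  steps=[
    [-0.3, 0, 0, 0, 0.1],
    [-0.5, 0, 0, 0, 0.1],
    [-0.5, 0, 0, 0, 0.1],
    [-0.5, 0, 0, 0, 0.1],
    [0, 0, 0, 0, 0.1],
  ],
)

```text
time: 19.85
eef_pos: [0.6581, -0.0794, 0.0863]
tcp_rot: [-0.671, -0.223, 0.672, -0.22]
contact_force: [-0.2, -0.3, -2.3]
opening: 0.221
```

Run:
```python
from h import *
s,m=st(); print(s["wrist_torque"].round(2))
```

```text
t 19.9 p [ 0.6581 -0.0794  0.0863] yaw -53.46 down [-0.004  0.003 -1.   ] F [-0.2 -0.3 -2.3] op 0.221
[ 0.03  0.09 -0.01]
```

Wrist load is −2.3 N, the mandrel's weight alone, so it is coming out cleanly. I'll lift it out fully, then go over the rack.

Emit:
drive_tool(
  steps=[
    [-1, 0, 0, 0, 0.1],
    [-1, 0, 0, 0, 0.1],
    [-1, 0, 0, 0, 0.1],
    [-1, 0, 0, 0, 0.1],
    [-1, 0, 0, 0, 0.1],
    [-1, 0, 0, 0, 0.1],
    [-1, 0, 0, 0, 0.1],
    [-1, 0, 0, 0, 0.1],
    [-1.5, 0, 0, 0, 0.1],
    [-2, 0, 0, 0, 0.1],
  ],
)

```text
time: 20.85
eef_pos: [0.6582, -0.0795, 0.2008]
tcp_rot: [-0.67, -0.223, 0.673, -0.22]
contact_force: [0.1, -0.0, -1.7]
opening: 0.221
```

Emit:
drive_tool(
  steps=[
    [0, -3.29, 1.97, 0, 0.1],
    [0, -3.29, 1.97, 0, 0.1],
    [0, -3.29, 1.97, 0, 0.1],
    [0, -3.29, 1.97, 0, 0.1],
    [0, 0, 0, 0, 0.1],
    [0, 0, 0, 0, 0.1],
  ],
)

```text
time: 21.45
eef_pos: [0.5171, -0.0206, 0.2024]
tcp_rot: [0.672, 0.223, -0.671, 0.221]
contact_force: [0.3, 0.2, -1.3]
opening: 0.224
```

Run:
```python
from h import *
go([.517,-.0205,.2])
c=cam("wrist","w5"); d=cam("scene","s5")
i=c["frame"][:,:,::-1].copy()
for w in((.5155,.0387),(.517,-.020),(.458,.039),(.460,-.021)):
    for dx,dy in((-1,-1),(-1,1),(1,1),(1,-1)):
        u,v=proj(c,[w[0]+dx*.0195,w[1]+dy*.0195,.06]); cv2.circle(i,(int(round(u)),int(round(v))),1,(0,255,0),-1)
cv2.imwrite("pics/w5b.png",cv2.hconcat([i[60:420,60:480],cv2.resize(d["frame"][120:280,160:320,::-1],(360,360))]))
```

```text
t 21.4 p [ 0.5171 -0.0206  0.2024] yaw -53.44 down [-0.001  0.002 -1.   ] F [ 0.3  0.2 -1.3] op 0.224
tool cm to [0.517, -0.0205, 0.2] [ 0.24 -0.01  0.01]
```

View pics/w5b.png

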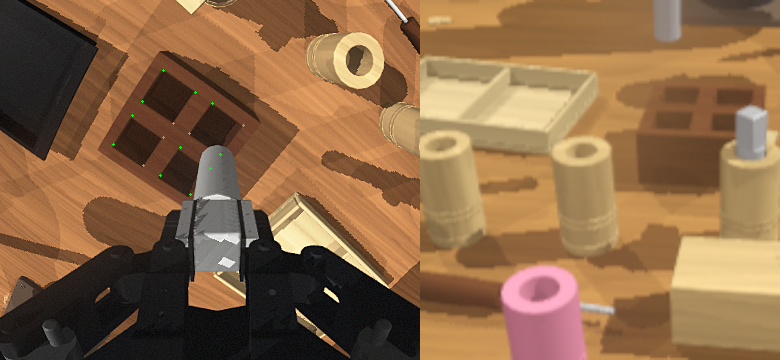

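The rack hasn't moved: the well corners match the markers. The mandrel hangs straight. I'll insert it in the +x/−y well.

Emit:
drive_tool(
  steps=[
    [2.5, 0, 0, 0, 0.1],
    [2.5, 0, 0, 0, 0.1],
    [2, 0, 0, 0, 0.1],
    [1, 0, 0, 0, 0.1],
    [1, 0, 0, 0, 0.1],
    [1, 0, 0, 0, 0.1],
    [1, 0, 0, 0, 0.1],
    [1, 0, 0, 0, 0.1],
    [1, 0, 0, 0, 0.1],
    [0, 0, 0, 0, 0.1],
  ],
)

```text
time: 22.55
eef_pos: [0.5152, -0.02, 0.0693]
tcp_rot: [-0.67, -0.224, 0.673, -0.22]
contact_force: [-0.2, 0.0, -2.5]
opening: 0.223
```

Run:
```python
from h import *
st()
```

```text
t 22.6 p [ 0.5152 -0.02    0.0693] yaw -53.47 down [-0.007  0.004 -1.   ] F [-0.2  0.  -2.5] op 0.223
```

Emit:
drive_tool(
  steps=[
    [0.4, 0, 0, 0, 0.1],
    [0.3, 0, 0, 0, 0.1],
    [0.2, 0, 0, 0, 0.1],
    [0, 0, 0, 0, 0.1],
  ],
)

```text
time: 22.95
eef_pos: [0.5165, -0.0202, 0.0621]
tcp_rot: [-0.671, -0.223, 0.672, -0.22]
contact_force: [-0.5, -0.5, -3.0]
opening: 0.225
```

Run:
```python
from h import *
st()
```

```text
t 22.9 p [ 0.5165 -0.0202  0.0621] yaw -53.47 down [-0.003  0.003 -1.   ] F [-0.5 -0.5 -3. ] op 0.225
```

Emit:
drive_tool(
  steps=[
    [0.2, 0, 0, 0, 0.1],
    [0.1, 0, 0, 0, 0.1],
    [0, 0, 0, 0, 0.1],
    [0, 0, 0, 0, 0.1],
  ],
)

```text
time: 23.35
eef_pos: [0.5171, -0.0204, 0.0601]
tcp_rot: [-0.671, -0.223, 0.672, -0.22]
contact_force: [-2.1, 1.1, 5.0]
opening: 0.224
```

Run:
```python
from h import *
st()
```

```text
t 23.4 p [ 0.5171 -0.0204  0.0601] yaw -53.47 down [-0.002  0.003 -1.   ] F [-2.1  1.1  5. ] op 0.224
```

Emit:
drive_tool(
  steps=[
    [0, 0, 0, 0, 0.5],
    [0, 0, 0, 0, 0.5],
    [0, 0, 0, 0, 0.5],
    [-1, 0, 0, 0, 0.5],
    [-2.5, 0, 0, 0, 0.5],
    [-2.5, 0, 0, 0, 0.5],
    [-2.5, 0, 0, 0, 0.5],
    [-2.5, 0, 0, 0, 0.5],
    [0, 0, 0, 0, 0.5],
  ],
)

```text
time: 24.25
eef_pos: [0.5197, -0.0212, 0.1741]
tcp_rot: [0.674, 0.221, -0.669, 0.222]
contact_force: [-0.3, 0.3, 0.2]
opening: 0.503
```

Emit:
drive_tool(
  steps=[
    [0, 0, 0, -6.16, 0.6],
    [0, 0, 0, -6.16, 0.6],
    [0, 0, 0, -6.16, 0.6],
    [0, 1.3, -3.67, 0, 0.6],
    [0, 1.3, -3.67, 0, 0.6],
    [0, 1.3, -3.67, 0, 0.6],
    [0, 1.3, -3.67, 0, 0.6],
    [0, 0, 0, 0, 0.6],
    [0, 0, 0, 0, 0.6],
  ],
)

```text
time: 25.15
eef_pos: [0.643, 0.0702, 0.1672]
tcp_rot: [-0.626, -0.329, 0.628, -0.325]
contact_force: [-0.7, -0.0, -0.0]
opening: 0.597
```

Run:
```python
from h import *
go([.644,.07,.0705])
c=cam("wrist","w6"); print(proj(c,[.644,.07,.14]))
d=cam("scene","s6")
i=c["frame"][:,:,::-1].copy(); cv2.imwrite("pics/w6b.png",cv2.hconcat([cv2.resize(i[120:300,190:370],(400,400)),cv2.resize(d["frame"][120:280,160:320,::-1],(400,400))]))
```

```text
t 25.1 p [0.643  0.0702 0.1672] yaw -34.93 down [-0.006  0.003 -1.   ] F [-0.7 -0.  -0. ] op 0.597
tool cm to [0.644, 0.07, 0.0705] [ 9.67  0.16 -0.05]
(np.float64(277.47915950596627), np.float64(228.94258065324868))
```

View pics/w6b.png

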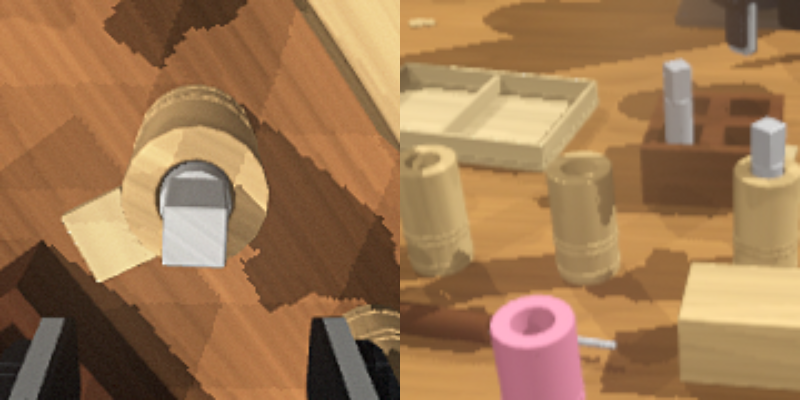

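Emit:
drive_tool(
  steps=[
    [3, 0.1, -0.15, 0, 0.6],
    [3, 0, 0, 0, 0.6],
    [2, 0, 0, 0, 0.6],
    [1.3, 0, 0, 0, 0.6],
    [0, 0, 0, 0, 0.6],
    [0, 0, 0, 0, 0.1],
    [0, 0, 0, 0, 0.1],
    [0, 0, 0, 0, 0.1],
    [0, 0, 0, 0, 0.1],
    [0, 0, 0, 0, 0.1],
  ],
)

```text
time: 26.25
eef_pos: [0.6458, 0.071, 0.0782]
tcp_rot: [0.627, 0.328, -0.627, 0.325]
contact_force: [-3.6, 1.1, 5.6]
opening: 0.225
```

Emit:
drive_tool(
  steps=[
    [0, 0, 0, 0, 0.1],
    [-0.3, 0, 0, 0, 0.1],
    [-0.5, 0, 0, 0, 0.1],
    [-0.5, 0, 0, 0, 0.1],
    [-0.5, 0, 0, 0, 0.1],
    [0, 0, 0, 0, 0.1],
  ],
)

```text
time: 26.85
eef_pos: [0.6455, 0.0707, 0.095]
tcp_rot: [-0.627, -0.328, 0.627, -0.325]
contact_force: [-0.7, 0.6, -0.8]
opening: 0.222
```

Run:
```python
from h import *
s,m=st(); print(s["wrist_torque"].round(2))
```

```text
t 26.9 p [0.6455 0.0707 0.095 ] yaw -34.99 down [-0.002  0.003 -1.   ] F [-0.7  0.6 -0.8] op 0.222
[0.12 0.17 0.01]
```

Emit:
drive_tool(
  steps=[
    [-1, 0, 0, 0, 0.1],
    [-1, 0, 0, 0, 0.1],
    [-1, 0, 0, 0, 0.1],
    [-1, 0, 0, 0, 0.1],
    [-1, 0, 0, 0, 0.1],
    [-1, 0, 0, 0, 0.1],
    [-1, 0, 0, 0, 0.1],
    [-1, 0, 0, 0, 0.1],
    [-1.5, 0, 0, 0, 0.1],
    [-1.5, 0, 0, 0, 0.1],
  ],
)

```text
time: 27.85
eef_pos: [0.6456, 0.0703, 0.2053]
tcp_rot: [-0.627, -0.328, 0.628, -0.325]
contact_force: [0.3, 0.1, -2.3]
opening: 0.223
```

Emit:
drive_tool(
  steps=[
    [0, -2.71, 2.67, 0, 0.1],
    [0, -2.71, 2.67, 0, 0.1],
    [0, -2.71, 2.67, 0, 0.1],
    [0, -2.71, 2.67, 0, 0.1],
    [0, -2.71, 2.67, 0, 0.1],
    [0, 0, 0, 0, 0.1],
    [0, 0, 0, 0, 0.1],
  ],
)

```text
time: 28.55
eef_pos: [0.458, 0.0386, 0.2059]
tcp_rot: [0.628, 0.327, -0.627, 0.326]
contact_force: [0.3, -1.2, -2.5]
opening: 0.223
```

Run:
```python
from h import *
go([.459,.039,.2])
c=cam("wrist","w7"); d=cam("scene","s7")
i=c["frame"][:,:,::-1].copy()
for w in((.5155,.0387),(.517,-.020),(.458,.039),(.460,-.021)):
    for dx,dy in((-1,-1),(-1,1),(1,1),(1,-1)):
        u,v=proj(c,[w[0]+dx*.0195,w[1]+dy*.0195,.06]); cv2.circle(i,(int(round(u)),int(round(v))),1,(0,255,0),-1)
cv2.imwrite("pics/w7b.png",cv2.hconcat([cv2.resize(i[120:320,170:390],(440,400)),cv2.resize(d["frame"][120:280,160:300,::-1],(350,400))]))
```

```text
t 28.6 p [0.458  0.0386 0.2059] yaw -35.02 down [ 0.     0.003 -1.   ] F [ 0.3 -1.2 -2.5] op 0.223
tool cm to [0.459, 0.039, 0.2] [ 0.59  0.06 -0.09]
```

View pics/w7b.png

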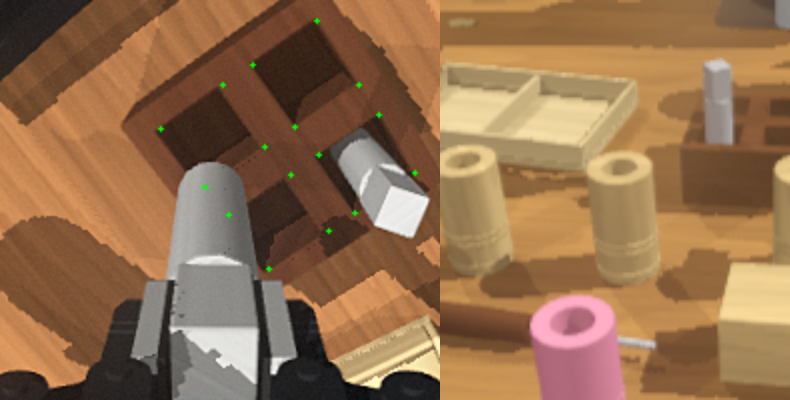

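Emit:
drive_tool(
  steps=[
    [2.5, 0.06, -0.09, 0, 0.1],
    [2.5, 0, 0, 0, 0.1],
    [2, 0, 0, 0, 0.1],
    [1, 0, 0, 0, 0.1],
    [1, 0, 0, 0, 0.1],
    [1, 0, 0, 0, 0.1],
    [1, 0, 0, 0, 0.1],
    [1, 0, 0, 0, 0.1],
    [0.9, 0, 0, 0, 0.1],
    [0, 0, 0, 0, 0.1],
  ],
)

```text
time: 29.65
eef_pos: [0.4573, 0.0397, 0.074]
tcp_rot: [-0.626, -0.329, 0.629, -0.324]
contact_force: [-1.0, -0.7, -3.7]
opening: 0.219
```

Emit:
drive_tool(
  steps=[
    [0.3, 0, 0, 0, 0.1],
    [0.2, 0, 0, 0, 0.1],
    [0, 0, 0, 0, 0.1],
    [0, 0, 0, 0, 0.1],
  ],
)

```text
time: 30.05
eef_pos: [0.4587, 0.0395, 0.0708]
tcp_rot: [-0.627, -0.328, 0.627, -0.325]
contact_force: [0.0, -0.0, -3.4]
opening: 0.227
```

Emit:
drive_tool(
  steps=[
    [0.2, 0, 0, 0, 0.1],
    [0, 0, 0, 0, 0.1],
    [0, 0, 0, 0, 0.1],
  ],
)

```text
time: 30.35
eef_pos: [0.4584, 0.0396, 0.0685]
tcp_rot: [-0.627, -0.328, 0.628, -0.325]
contact_force: [0.4, -0.1, -1.7]
opening: 0.224
```

Emit:
drive_tool(
  steps=[
    [0.2, 0, 0, 0, 0.1],
    [0, 0, 0, 0, 0.1],
    [0, 0, 0, 0, 0.1],
  ],
)

```text
time: 30.65
eef_pos: [0.459, 0.0395, 0.0681]
tcp_rot: [-0.627, -0.328, 0.628, -0.325]
contact_force: [-2.9, 0.3, 5.8]
opening: 0.224
```

Emit:
drive_tool(
  steps=[
    [0, 0, 0, 0, 0.5],
    [0, 0, 0, 0, 0.5],
    [0, 0, 0, 0, 0.5],
    [-1, 0, 0, 0, 0.5],
    [-2.5, 0, 0, 0, 0.5],
    [-2.5, 0, 0, 0, 0.5],
    [-2.5, 0, 0, 0, 0.5],
    [-2.5, 0, 0, 0, 0.5],
    [0, 0, 0, 8, 0.6],
    [0, 0, 0, 8, 0.7],
  ],
)

```text
time: 31.65
eef_pos: [0.4598, 0.0391, 0.1787]
tcp_rot: [0.668, 0.235, -0.667, 0.233]
contact_force: [-0.7, 0.1, -0.4]
opening: 0.698
```

Emit:
drive_tool(
  steps=[
    [0, 0, 0, 8, 0.85],
    [0, 0, 0, 8, 0.85],
    [0, 0, 0, 8, 0.85],
    [0, 0, 0, 8, 0.85],
    [0, 0, 0, 8, 0.85],
    [0, 0, 0, 8, 0.85],
    [0, -1.49, -4.45, 0, 0.85],
    [0, -1.49, -4.45, 0, 0.85],
    [0, -1.49, -4.45, 0, 0.85],
    [0, -1.49, -4.45, 0, 0.85],
  ],
)

```text
time: 32.65
eef_pos: [0.6459, 0.0706, 0.1768]
tcp_rot: [-0.704, 0.054, 0.706, 0.056]
contact_force: [0.7, -0.3, 1.1]
opening: 0.847
```

Run:
```python
from h import *
go([.645,.0705,.01])
c=cam("wrist","w8"); d=cam("scene","s8"); print(proj(c,[.645,.0705,.1]))
i=c["frame"][:,:,::-1].copy()
for p,col in(([.645,.0705,.1],(0,0,255)),([.6636,.2275,.1],(0,0,255)),([.6598,-.0792,.1],(0,0,255)),([.6621,-.2024,.1],(0,0,255)),([.516,.0387,.06],(0,255,0))):
    u,v=proj(c,p); cv2.circle(i,(int(round(u)),int(round(v))),2,col,-1)
cv2.imwrite("pics/w8b.png",cv2.hconcat([cv2.resize(i[60:320,60:500],(550,325)),cv2.resize(d["frame"][100:260,160:300,::-1],(250,325))]))
```

```text
t 32.6 p [0.6459 0.0706 0.1768] yaw -98.99 down [-0.002  0.003 -1.   ] F [ 0.7 -0.3  1.1] op 0.847
tool cm to [0.645, 0.0705, 0.01] [16.68  0.07  0.04]
(np.float64(276.8831213122938), np.float64(209.22947181373328))
```

View pics/w8b.png

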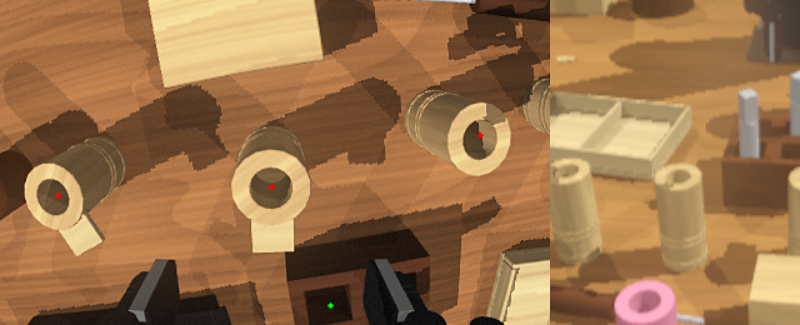

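Every marker sits on its bore, with the tag square between the fingers. I'll grip this body.

Emit:
drive_tool(
  steps=[
    [4, 0.07, 0, 0, 0.85],
    [4, 0, 0, 0, 0.85],
    [4, 0, 0, 0, 0.85],
    [3, 0, 0, 0, 0.85],
    [1.5, 0, 0, 0, 0.85],
    [0, 0, 0, 0, 0.85],
    [0, 0, 0, 0, 0.5],
    [0, 0, 0, 0, 0.5],
    [0, 0, 0, 0, 0.5],
    [0, 0, 0, 0, 0.5],
  ],
)

```text
time: 33.75
eef_pos: [0.6454, 0.0701, 0.0138]
tcp_rot: [0.705, -0.054, -0.704, -0.057]
contact_force: [0.1, 1.6, 5.2]
opening: 0.629
```

Emit:
drive_tool(
  steps=[
    [0, 0, 0, 0, 0.5],
    [0, 0, 0, 0, 0.5],
    [-0.5, 0, 0, 0, 0.5],
    [-1, 0, 0, 0, 0.5],
    [0, 0, 0, 0, 0.5],
  ],
)

```text
time: 34.25
eef_pos: [0.6438, 0.0699, 0.027]
tcp_rot: [-0.704, 0.054, 0.706, 0.056]
contact_force: [0.5, 0.4, -2.5]
opening: 0.629
```

Emit:
drive_tool(
  steps=[
    [-2.5, 0, 0, 0, 0.5],
    [-2.5, 0, 0, 0, 0.5],
    [-3, 0, 0, 0, 0.5],
    [0, -1.81, 3.96, 0, 0.5],
    [0, -1.81, 3.96, 0, 0.5],
    [0, -1.81, 3.96, 0, 0.5],
    [0, -1.81, 3.96, 0, 0.5],
    [0, -1.81, 3.96, 0, 0.5],
    [0, -1.81, 3.96, 0, 0.5],
    [0, 0, 0, 0, 0.5],
  ],
)

```text
time: 35.25
eef_pos: [0.4205, 0.2159, 0.1056]
tcp_rot: [-0.702, 0.053, 0.708, 0.055]
contact_force: [-0.3, -0.4, -4.2]
opening: 0.625
```

Emit:
drive_tool(
  steps=[
    [2, 0, 0, 0, 0.5],
    [2, 0, 0, 0, 0.5],
    [1.5, 0, 0, 0, 0.5],
    [1, 0, 0, 0, 0.5],
    [1, 0, 0, 0, 0.5],
    [0, 0, 0, 0, 0.5],
  ],
)

```text
time: 35.85
eef_pos: [0.4248, 0.2139, 0.0308]
tcp_rot: [-0.703, 0.055, 0.707, 0.056]
contact_force: [-0.9, 0.6, -2.8]
opening: 0.628
```

Run:
```python
from h import *
go([.427,.214,.0205])
```

```text
t 35.9 p [0.4248 0.2139 0.0308] yaw -99.01 down [-0.006  0.002 -1.   ] F [-0.9  0.6 -2.8] op 0.628
tool cm to [0.427, 0.214, 0.0205] [ 1.03 -0.04 -0.22]
```

Emit:
drive_tool(
  steps=[
    [0.5, 0, -0.1, 0, 0.5],
    [0.4, 0, 0, 0, 0.5],
    [0.2, 0, 0, 0, 0.5],
    [0, 0, 0, 0, 0.5],
    [0, 0, 0, 0, 0.5],
  ],
)

```text
time: 36.35
eef_pos: [0.4268, 0.2144, 0.0214]
tcp_rot: [-0.704, 0.054, 0.706, 0.057]
contact_force: [0.5, -0.7, -2.9]
opening: 0.626
```

Emit:
drive_tool(
  steps=[
    [0.2, 0, 0, 0, 0.5],
    [0, 0, 0, 0, 0.5],
    [0, 0, 0, 0, 0.5],
  ],
)

```text
time: 36.65
eef_pos: [0.4272, 0.2145, 0.0198]
tcp_rot: [-0.704, 0.054, 0.706, 0.057]
contact_force: [-1.0, -0.8, 1.3]
opening: 0.629
```

Emit:
drive_tool(
  steps=[
    [0, 0, 0, 0, 0.85],
    [0, 0, 0, 0, 0.85],
    [0, 0, 0, 0, 0.85],
    [-1, 0, 0, 0, 0.85],
    [-4, 0, 0, 0, 0.85],
    [-5, 0, 0, 0, 0.85],
    [-5, 0, 0, 0, 0.85],
    [0, 0, 0, -8.17, 0.85],
    [0, 0, 0, -8.17, 0.85],
    [0, 0, 0, -8.16, 0.85],
  ],
)

```text
time: 37.65
eef_pos: [0.4275, 0.2139, 0.1708]
tcp_rot: [-0.7, -0.099, 0.7, -0.096]
contact_force: [0.4, -0.6, -0.1]
opening: 0.847
```

Emit:
drive_tool(
  steps=[
    [0, 1.01, -4.63, 0, 0.85],
    [0, 1.01, -4.63, 0, 0.85],
    [0, 1.01, -4.63, 0, 0.85],
    [0, 1.01, -4.63, 0, 0.85],
    [0, 1.01, -4.63, 0, 0.85],
    [0, 0, 0, 0, 0.85],
    [0, 0, 0, 0, 0.85],
  ],
)

```text
time: 38.35
eef_pos: [0.664, 0.2268, 0.1675]
tcp_rot: [-0.699, -0.096, 0.702, -0.094]
contact_force: [0.7, 0.4, 0.4]
opening: 0.851
```

Run:
```python
from h import *
go([.6636,.2275,.0115])
c=cam("wrist","w9"); d=cam("top","t9")
i=c["frame"][:,:,::-1].copy()
for p,col in(([.6636,.2275,.1],(0,0,255)),):
    u,v=proj(c,p); print(u,v); cv2.circle(i,(int(round(u)),int(round(v))),2,col,-1)
cv2.imwrite("pics/w9b.png",cv2.hconcat([cv2.resize(i[100:320,130:430],(450,330)),cv2.resize(d["frame"][170:350,130:330,::-1],(350,330))]))
```

```text
t 38.4 p [0.664  0.2268 0.1675] yaw -74.53 down [-0.005  0.003 -1.   ] F [0.7 0.4 0.4] op 0.851
tool cm to [0.6636, 0.2275, 0.0115] [ 1.56e+01 -1.00e-02 -5.00e-02]
275.4502603348663 211.6550080462279
```

View pics/w9b.png

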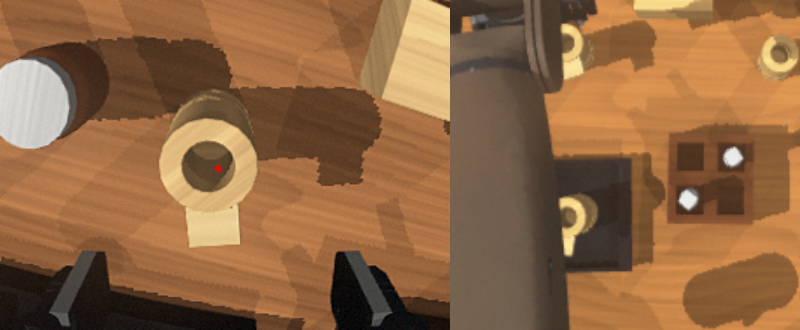

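The bore centre is about 5 mm left of the marker, so I'll shift before gripping. The first tagged body stands in the black tray.

Emit:
drive_tool(
  steps=[
    [4, -0.5, -0.1, 0, 0.85],
    [4, 0, 0, 0, 0.85],
    [4, 0, 0, 0, 0.85],
    [2, 0, 0, 0, 0.85],
    [1.6, 0, 0, 0, 0.85],
    [0, 0, 0, 0, 0.85],
    [0, 0, 0, 0, 0.5],
    [0, 0, 0, 0, 0.5],
    [0, 0, 0, 0, 0.5],
    [0, 0, 0, 0, 0.5],
  ],
)

```text
time: 39.45
eef_pos: [0.6645, 0.2333, 0.0153]
tcp_rot: [0.701, 0.097, -0.7, 0.094]
contact_force: [-1.6, 1.4, 6.2]
opening: 0.629
```

Emit:
drive_tool(
  steps=[
    [0, 0, 0, 0, 0.5],
    [0, 0, 0, 0, 0.5],
    [-0.5, 0, 0, 0, 0.5],
    [-1, 0, 0, 0, 0.5],
    [-2.5, 0, 0, 0, 0.5],
    [-2.5, 0, 0, 0, 0.5],
    [-3, 0, 0, 0, 0.5],
    [0, 0, 0, 0, 0.5],
  ],
)

```text
time: 40.25
eef_pos: [0.6665, 0.2328, 0.1132]
tcp_rot: [0.703, 0.097, -0.698, 0.094]
contact_force: [1.2, 0.5, -2.0]
opening: 0.626
```

Run:
```python
from h import *
go([.421,.318,.107])
```

```text
t 40.2 p [0.6665 0.2328 0.1132] yaw -74.5 down [ 0.007  0.005 -1.   ] F [ 1.2  0.5 -2. ] op 0.626
tool cm to [0.421, 0.318, 0.107] [  0.5  -14.77  21.38]
```

Emit:
drive_tool(
  steps=[
    [0, -2.46, 3.56, 0, 0.5],
    [0, -2.46, 3.56, 0, 0.5],
    [0, -2.46, 3.56, 0, 0.5],
    [0, -2.46, 3.56, 0, 0.5],
    [0, -2.46, 3.56, 0, 0.5],
    [0, -2.46, 3.56, 0, 0.5],
    [0, 0, 0, 0, 0.5],
    [2, 0, 0, 0, 0.5],
    [2, 0, 0, 0, 0.5],
    [2, 0, 0, 0, 0.5],
  ],
)

```text
time: 41.25
eef_pos: [0.4172, 0.3171, 0.0467]
tcp_rot: [-0.699, -0.097, 0.702, -0.094]
contact_force: [0.1, 0.4, -4.0]
opening: 0.626
```

Emit:
drive_tool(
  steps=[
    [1.3, 0, 0, 0, 0.5],
    [0.9, 0, 0, 0, 0.5],
    [0, 0, 0, 0, 0.5],
    [0, 0, 0, 0, 0.5],
  ],
)

```text
time: 41.65
eef_pos: [0.4181, 0.3178, 0.0268]
tcp_rot: [-0.7, -0.097, 0.701, -0.094]
contact_force: [0.6, 0.4, -2.9]
opening: 0.628
```

Run:
```python
from h import *
go([.421,.318,.021])
```

```text
t 41.6 p [0.4181 0.3178 0.0268] yaw -74.5 down [-0.003  0.003 -1.   ] F [ 0.6  0.4 -2.9] op 0.628
tool cm to [0.421, 0.318, 0.021] [ 0.58  0.06 -0.29]
```

Emit:
drive_tool(
  steps=[
    [0.3, 0, 0, 0, 0.5],
    [0.2, 0, 0, 0, 0.5],
    [0, 0, 0, 0, 0.5],
    [0, 0, 0, 0, 0.5],
  ],
)

```text
time: 42.05
eef_pos: [0.4177, 0.3178, 0.0218]
tcp_rot: [-0.7, -0.097, 0.701, -0.094]
contact_force: [-1.0, -0.1, -3.0]
opening: 0.627
```

Emit:
drive_tool(
  steps=[
    [0.15, 0, 0, 0, 0.5],
    [0.15, 0, 0, 0, 0.5],
    [0, 0, 0, 0, 0.5],
    [0, 0, 0, 0, 0.5],
  ],
)

```text
time: 42.45
eef_pos: [0.4182, 0.3181, 0.0213]
tcp_rot: [-0.7, -0.097, 0.702, -0.094]
contact_force: [-4.5, -1.9, 10.4]
opening: 0.626
```

Emit:
drive_tool(
  steps=[
    [0, 0, 0, 0, 0.85],
    [0, 0, 0, 0, 0.85],
    [0, 0, 0, 0, 0.85],
    [-1, 0, 0, 0, 0.85],
    [-4, 0, 0, 0, 0.85],
    [-5, 0, 0, 0, 0.85],
    [-5, 0, 0, 0, 0.85],
    [0, 0, 0, 7.75, 0.85],
    [0, 0, 0, 7.75, 0.85],
  ],
)

```text
time: 43.35
eef_pos: [0.4196, 0.3181, 0.1723]
tcp_rot: [0.708, 0.0, -0.706, -0.004]
contact_force: [-0.3, 0.4, -0.1]
opening: 0.852
```

Emit:
drive_tool(
  steps=[
    [0, 3.97, -2.42, 0, 0.85],
    [0, 3.97, -2.42, 0, 0.85],
    [0, 3.97, -2.42, 0, 0.85],
    [0, 3.97, -2.42, 0, 0.85],
    [0, 3.97, -2.42, 0, 0.85],
    [0, 3.97, -2.42, 0, 0.85],
    [0, 3.97, -2.42, 0, 0.85],
    [0, 3.97, -2.42, 0, 0.85],
    [0, 3.97, -2.42, 0, 0.85],
    [0, 3.97, -2.42, 0, 0.85],
  ],
)

```text
time: 44.35
eef_pos: [0.6609, -0.0815, 0.1671]
tcp_rot: [-0.706, -0.001, 0.708, 0.001]
contact_force: [-0.3, 0.7, 0.7]
opening: 0.851
```

Emit:
drive_tool(
  steps=[
    [0, 0, 0, 0, 0.85],
    [0, 0, 0, 0, 0.85],
  ],
)

```text
time: 44.55
eef_pos: [0.6601, -0.0807, 0.1664]
tcp_rot: [-0.706, -0.001, 0.708, 0.002]
contact_force: [0.2, 1.2, -0.3]
opening: 0.847
```

Run:
```python
from h import *
go([.6598,-.0792,.0115])
c=cam("wrist","w10"); d=cam("top","t10")
i=c["frame"][:,:,::-1].copy()
for p,col in(([.6598,-.0792,.1],(0,0,255)),([.6621,-.2024,.1],(0,0,255)),([.516,.0387,.06],(0,255,0)),([.413,-.215,.006],(0,255,0)),([.401,-.331,.006],(0,255,0))):
    u,v=proj(c,p); print(u,v); cv2.circle(i,(int(round(u)),int(round(v))),2,col,-1)
cv2.imwrite("pics/w10b.png",cv2.hconcat([cv2.resize(i[100:320,130:530],(440,242)),cv2.resize(d["frame"][170:350,130:400,::-1],(360,242))]))
```

```text
t 44.5 p [ 0.6601 -0.0807  0.1664] yaw -90.11 down [-0.004  0.004 -1.   ] F [ 0.2  1.2 -0.3] op 0.847
tool cm to [0.6598, -0.0792, 0.0115] [15.49 -0.09 -0.03]
274.757399928953 212.4081360095384
420.1055285758299 209.74824734725132
172.1721145737074 321.4604760215201
370.5434379273895 354.4045908622214
439.0835797755613 352.00656534148106
```

View pics/w10b.png

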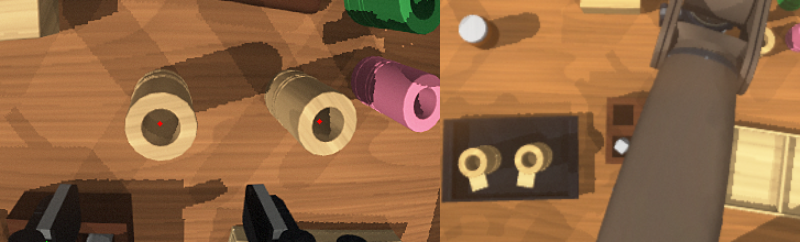

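Both tagged bodies are standing in the black tray. The plain_b bore is on the marker, and the other plain body is about 4 mm further to −y. I'll grip plain_b.

Emit:
drive_tool(
  steps=[
    [4, -0.1, 0, 0, 0.85],
    [4, 0, 0, 0, 0.85],
    [4, 0, 0, 0, 0.85],
    [2, 0, 0, 0, 0.85],
    [1.5, 0, 0, 0, 0.85],
    [0, 0, 0, 0, 0.85],
    [0, 0, 0, 0, 0.5],
    [0, 0, 0, 0, 0.5],
    [0, 0, 0, 0, 0.5],
    [0, 0, 0, 0, 0.5],
  ],
)

```text
time: 45.65
eef_pos: [0.6612, -0.0786, 0.0139]
tcp_rot: [0.707, 0.001, -0.707, -0.001]
contact_force: [-1.1, -0.0, 4.3]
opening: 0.621
```

Emit:
drive_tool(
  steps=[
    [0, 0, 0, 0, 0.5],
    [0, 0, 0, 0, 0.5],
    [-0.5, 0, 0, 0, 0.5],
    [-1, 0, 0, 0, 0.5],
    [-2.5, 0, 0, 0, 0.5],
    [-2.5, 0, 0, 0, 0.5],
    [-3, 0, 0, 0, 0.5],
    [0, 0, 0, 0, 0.5],
  ],
)

```text
time: 46.45
eef_pos: [0.663, -0.0793, 0.1119]
tcp_rot: [0.709, 0.0, -0.705, -0.0]
contact_force: [1.0, -0.5, -2.3]
opening: 0.616
```

Run:
```python
from h import *
go([.419,-.212,.107])
```

```text
t 46.5 p [ 0.663  -0.0793  0.1119] yaw -89.99 down [ 0.006  0.001 -1.   ] F [ 1.  -0.5 -2.3] op 0.616
tool cm to [0.419, -0.212, 0.107] [ 0.34 13.26 24.4 ]
```

Emit:
drive_tool(
  steps=[
    [0, 2.2, 4.05, 0, 0.5],
    [0, 2.2, 4.05, 0, 0.5],
    [0, 2.2, 4.05, 0, 0.5],
    [0, 2.2, 4.05, 0, 0.5],
    [0, 2.2, 4.05, 0, 0.5],
    [0, 2.2, 4.05, 0, 0.5],
    [0, 0, 0, 0, 0.5],
    [2, 0, 0, 0, 0.5],
    [2, 0, 0, 0, 0.5],
    [2, 0, 0, 0, 0.5],
  ],
)

```text
time: 47.45
eef_pos: [0.4162, -0.2097, 0.0451]
tcp_rot: [-0.706, -0.001, 0.708, 0.002]
contact_force: [-0.0, 0.2, -2.7]
opening: 0.614
```

Emit:
drive_tool(
  steps=[
    [1.3, 0, 0, 0, 0.5],
    [0.8, 0, 0, 0, 0.5],
    [0, 0, 0, 0, 0.5],
    [0, 0, 0, 0, 0.5],
  ],
)

```text
time: 47.85
eef_pos: [0.4171, -0.2105, 0.0262]
tcp_rot: [-0.706, -0.001, 0.708, 0.001]
contact_force: [1.1, 0.3, -2.2]
opening: 0.616
```

Run:
```python
from h import *
go([.419,-.212,.0205])
```

```text
t 47.9 p [ 0.4171 -0.2105  0.0262] yaw -89.98 down [-0.003  0.003 -1.   ] F [ 1.1  0.3 -2.2] op 0.616
tool cm to [0.419, -0.212, 0.0205] [ 0.57  0.15 -0.19]
```

Emit:
drive_tool(
  steps=[
    [0.3, 0, 0, 0, 0.5],
    [0.2, 0, 0, 0, 0.5],
    [0.15, 0, 0, 0, 0.5],
    [0, 0, 0, 0, 0.5],
    [0, 0, 0, 0, 0.5],
  ],
)

```text
time: 48.35
eef_pos: [0.4169, -0.2105, 0.0199]
tcp_rot: [-0.706, -0.001, 0.708, 0.001]
contact_force: [-0.0, -0.5, 0.5]
opening: 0.617
```

Emit:
drive_tool(
  steps=[
    [0.1, 0, 0, 0, 0.5],
    [0, 0, 0, 0, 0.5],
    [0, 0, 0, 0, 0.85],
    [0, 0, 0, 0, 0.85],
    [0, 0, 0, 0, 0.85],
    [-1, 0, 0, 0, 0.85],
    [-4, 0, 0, 0, 0.85],
    [-5, 0, 0, 0, 0.85],
    [-5, 0, 0, 0, 0.85],
  ],
)

```text
time: 49.25
eef_pos: [0.4166, -0.2103, 0.1702]
tcp_rot: [-0.706, -0.001, 0.708, 0.001]
contact_force: [1.3, 0.4, -0.4]
opening: 0.85
```

Emit:
drive_tool(
  steps=[
    [0, -0.1, -4.9, 0, 0.85],
    [0, -0.1, -4.9, 0, 0.85],
    [0, -0.1, -4.9, 0, 0.85],
    [0, -0.1, -4.9, 0, 0.85],
    [0, -0.05, -4.9, 0, 0.85],
    [0, 0, 0, 0, 0.85],
    [0, 0, 0, 0, 0.85],
  ],
)

```text
time: 49.95
eef_pos: [0.6624, -0.2058, 0.1665]
tcp_rot: [-0.705, -0.002, 0.709, 0.001]
contact_force: [0.1, -0.1, -0.5]
opening: 0.852
```

Run:
```python
from h import *
go([.662,-.206,.0115])
c=cam("wrist","w11")
g=cv2.medianBlur(cv2.cvtColor(c["frame"],cv2.COLOR_RGB2GRAY),3)
u,v=proj(c,[.662,-.206,.1]); print(u,v)
h=cv2.HoughCircles(g[int(v)-60:int(v)+60,int(u)-60:int(u)+60],cv2.HOUGH_GRADIENT,1,5,param1=100,param2=15,minRadius=14,maxRadius=50)
for x,y,r in h[0][:6]: print(x+int(u)-60,y+int(v)-60,r, at(c,x+int(u)-60,y+int(v)-60,.1)[:2])
```

```text
t 50.0 p [ 0.6624 -0.2058  0.1665] yaw -89.94 down [-0.005  0.004 -1.   ] F [ 0.1 -0.1 -0.5] op 0.852
tool cm to [0.662, -0.206, 0.0115] [15.5   0.08 -0.04]
276.8157042963861 212.3503960307049
284.5 214.5 30.9 [ 0.66020494 -0.21213949]
282.5 207.5 37.7 [ 0.66606428 -0.21050518]
280.5 200.5 31.5 [ 0.67184411 -0.20889499]
282.5 195.5 26.1 [ 0.67593465 -0.21044707]
284.5 185.5 22.3 [ 0.68401139 -0.21195779]
289.5 207.5 40.2 [ 0.66607853 -0.21605985]
```

Emit:
drive_tool(
  steps=[
    [4, 0.45, -0.05, 0, 0.85],
    [4, 0, 0, 0, 0.85],
    [4, 0, 0, 0, 0.85],
    [2, 0, 0, 0, 0.85],
    [1.5, 0, 0, 0, 0.85],
    [0, 0, 0, 0, 0.85],
    [0, 0, 0, 0, 0.5],
    [0, 0, 0, 0, 0.5],
    [0, 0, 0, 0, 0.5],
    [0, 0, 0, 0, 0.5],
  ],
)

```text
time: 51.0
eef_pos: [0.6638, -0.2111, 0.0155]
tcp_rot: [0.707, 0.0, -0.707, -0.0]
contact_force: [-0.7, 0.9, 6.4]
opening: 0.622
```

Emit:
drive_tool(
  steps=[
    [0, 0, 0, 0, 0.5],
    [0, 0, 0, 0, 0.5],
    [-0.5, 0, 0, 0, 0.5],
    [-1, 0, 0, 0, 0.5],
    [-2.5, 0, 0, 0, 0.5],
    [-2.5, 0, 0, 0, 0.5],
    [-3, 0, 0, 0, 0.5],
    [0, 0, 0, 0, 0.5],
  ],
)

```text
time: 51.8
eef_pos: [0.6655, -0.2118, 0.1134]
tcp_rot: [0.709, -0.0, -0.705, 0.0]
contact_force: [0.4, -0.5, -1.0]
opening: 0.62
```

Run:
```python
from h import *
go([.407,-.328,.107])
```

```text
t 51.8 p [ 0.6655 -0.2118  0.1134] yaw -89.98 down [ 0.006 -0.001 -1.   ] F [ 0.4 -0.5 -1. ] op 0.62
tool cm to [0.407, -0.328, 0.107] [ 0.5  11.61 25.86]
```

Emit:
drive_tool(
  steps=[
    [0, 3, 3.6, 0, 0.5],
    [0, 3, 3.6, 0, 0.5],
    [0, 2.8, 3.7, 0, 0.5],
    [0, 2.8, 3.7, 0, 0.5],
    [0, 0, 3.8, 0, 0.5],
    [0, 0, 3.8, 0, 0.5],
    [0, 0, 3.66, 0, 0.5],
    [0, 0, 0, 0, 0.5],
    [0, 0, 0, 0, 0.5],
  ],
)

```text
time: 52.7
eef_pos: [0.4028, -0.3259, 0.1067]
tcp_rot: [-0.706, -0.001, 0.708, 0.002]
contact_force: [0.7, 0.5, -2.7]
opening: 0.622
```

Run:
```python
from h import *
go([.407,-.328,.021])
```

```text
t 52.7 p [ 0.4028 -0.3259  0.1067] yaw -90.08 down [-0.004  0.005 -1.   ] F [ 0.7  0.5 -2.7] op 0.622
tool cm to [0.407, -0.328, 0.021] [ 8.57  0.25 -0.45]
```

Emit:
drive_tool(
  steps=[
    [2.5, 0.1, -0.3, 0, 0.5],
    [2.5, 0, 0, 0, 0.5],
    [1.5, 0, 0, 0, 0.5],
    [1, 0, 0, 0, 0.5],
    [0.5, 0, 0, 0, 0.5],
    [0, 0, 0, 0, 0.5],
    [0, 0, 0, 0, 0.5],
  ],
)

```text
time: 53.4
eef_pos: [0.4072, -0.3279, 0.0289]
tcp_rot: [-0.706, -0.001, 0.708, 0.001]
contact_force: [-0.2, -0.2, -2.3]
opening: 0.62
```

Emit:
drive_tool(
  steps=[
    [0.3, 0, 0, 0, 0.5],
    [0.2, 0, 0, 0, 0.5],
    [0, 0, 0, 0, 0.5],
    [0, 0, 0, 0, 0.5],
  ],
)

```text
time: 53.8
eef_pos: [0.4065, -0.3273, 0.0231]
tcp_rot: [-0.706, -0.001, 0.708, 0.001]
contact_force: [0.5, 0.2, -2.7]
opening: 0.619
```

Emit:
drive_tool(
  steps=[
    [0.15, 0, 0, 0, 0.5],
    [0.1, 0, 0, 0, 0.5],
    [0, 0, 0, 0, 0.5],
    [0, 0, 0, 0, 0.5],
  ],
)

```text
time: 54.2
eef_pos: [0.4067, -0.3275, 0.0215]
tcp_rot: [-0.706, -0.001, 0.708, 0.001]
contact_force: [-1.5, 2.3, 4.7]
opening: 0.619
```

Landed. I'll release, raise and back off, then take one last view with the top and scene cameras.

Emit:
drive_tool(
  steps=[
    [0, 0, 0, 0, 0.85],
    [0, 0, 0, 0, 0.85],
    [0, 0, 0, 0, 0.85],
    [-1, 0, 0, 0, 0.85],
    [-4, 0, 0, 0, 0.85],
    [-5, 0, 0, 0, 0.85],
    [-5, 0, 0, 0, 0.85],
    [-5, 0, 0, 0, 0.85],
    [0, 4.5, 2, 0, 0.85],
    [0, 4.5, 2, 0, 0.85],
  ],
)

```text
time: 55.2
eef_pos: [0.3683, -0.4195, 0.2248]
tcp_rot: [0.707, 0.0, -0.707, 0.002]
contact_force: [1.0, 0.2, -0.1]
opening: 0.849
```

Emit:
drive_tool(
  steps=[
    [0, 4.5, 0, 0, 0.85],
    [0, 4.5, 0, 0, 0.85],
    [0, 4.5, 0, 0, 0.85],
    [0, 4.5, 0, 0, 0.85],
    [0, 4.5, 0, 0, 0.85],
    [0, 0, 0, 0, 0.85],
    [0, 0, 0, 0, 0.85],
  ],
)

```text
time: 55.9
eef_pos: [0.3667, -0.6434, 0.2185]
tcp_rot: [-0.706, -0.001, 0.708, 0.002]
contact_force: [-0.9, 0.8, -0.1]
opening: 0.847
```

Run:
```python
from h import *
st()
c=cam("top","t12"); d=cam("scene","s12")
a=cv2.resize(c["frame"][140:360,120:460,::-1],(464,300)); b=cv2.resize(d["frame"][110:330,60:500,::-1],(600,300))
cv2.imwrite("pics/f12.png",cv2.vconcat([cv2.copyMakeBorder(a,0,0,0,136,cv2.BORDER_CONSTANT),b]))
```

```text
t 55.9 p [ 0.3667 -0.6434  0.2185] yaw -90.06 down [-0.004  0.005 -1.   ] F [-0.9  0.8 -0.1] op 0.847
```

View pics/f12.png

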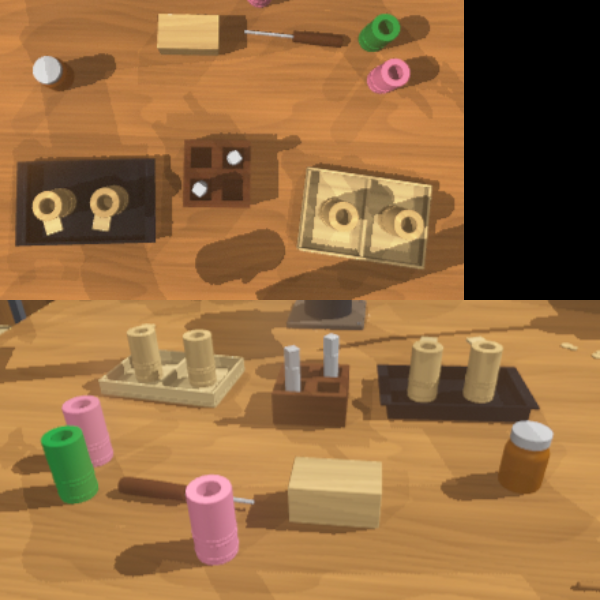

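Everything stands where it should, and the bystanders and decoys haven't moved. I'm handing in.

```bash
python3 -c "
from plant import sign_off
print(sign_off())"
```

```text
the job is handed in; nothing more can be done
None
```

The job is done and handed in at about 56 s of the 210 s allowed. Two mandrels were present, one in a plain body and one in a tagged body. I drew both straight up; the wrist carried about the mandrel's weight alone (about 2.5 N). Both now stand in diagonally opposite wells of the dark rack. After that I stood the two tagged bodies in the black tray and the two plain ones in separate nests of the plywood tray.

**Last checks:** the final top and scene pictures show:
- all four bodies upright in their trays
- both mandrels upright in the rack
- the gouge, jar, blank and coloured decoys where they started
- the arm clear of everything

**What went wrong on the way:**
- **Wrong direction:** a sign error on the first move overstretched the arm and tilted the tool by about 11°. I pushed it back to vertical at the reach limits without touching anything.
- **Fingertip position:** the fingertips were about 40 mm behind the reported TCP, according to the wrist and scene pictures. The first grip closed on air above the tang. I corrected for this in every later grasp.
- **Light contact:** each time the jaws closed, and at each set-down, the force reading rose to at most about 10 N.

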